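Put the stone carver's kit away

ROBOT

A 7-joint arm with a two-finger parallel gripper is mounted at the origin on the work surface. World frame = base frame: x ahead of the robot, y to its left, z up, the work surface at z = 0. Lengths are in m, angles in rad, forces in N, time in s.
With the tool pointing down it reaches from about 0.425 to 0.8 m from the base axis. Payload 8.3 kg.
Tool frame: the origin (TCP) lies midway between the tips of the shut fingers; the grasp point (between the pads) lies 19 mm behind it; z points along the fingers, y is the direction in which the jaws open and shut (so a half turn about z gives the same grasp; the last joint's range is limited). The gripper opens to 85 mm and grips with 20 to 120 N. Pads are 22 mm wide; open, the fingers measure 114 mm over their backs; the gripper's body (76 mm by 85 mm) begins 54 mm behind the grasp point. The pads swing forward as they close: fully open they stand 13 mm farther back than shut.
Start: joints at [-0.063, 0.383, 0.016, 1.37, -0.006, 1.388, -0.046], TCP at [0.625, 0, 0.231] pointing down, gripper open.
Joint ranges: [-2.95, 2.95], [-0.25, 2.06], [-1.52, 1.56], [0.18, 2.33], [-1.44, 4.58], [0.02, 2.06], [-3.01, 3.01]. Speed limits (rad/s): [2.39, 2.39, 3.01, 3.01, 3.14, 3.14, 3.14].

INTERFACE

Orientations are given as a unit quaternion [x, y, z, w].
In Python, from plant import manip, camera gives the robot as it stands. The module is installed in compiled form; this text tells all that it offers.
- The arm moves only by the tool drive_tool, never from a script. Its argument "series" is a list of rows, each a list of 7 numbers: the turn, a rotation vector about the tool's x, y, z normalised to -1 to 1, where 1 is 2 pi rad, then the shift along the tool's x, y, z normalised to -1 to 1, where 1 is 0.1 m, then the gripper's target within -1 to 1 (fully open at 1, half-way at 0, shut at -1). In form: [[ax, ay, az, tx, ty, tz, jaw], ...]. A call has 1 to 20 rows; each row is the pose to reach, as a shift and turn from the pose measured when the call began, along the tool's axes at that moment, turning the shorter way round; what a row does not reach only later rows make up. A row lasts 1/12 s, in which the tool goes at most 41.7 mm and 7.16 degrees, less where a joint would pass 70% of its speed; a pose out of reach is approached as far as the arm can. A call with a number of a shift or a turn outside -1 to 1 is refused whole. A call with a gripper value outside its range is refused whole. The fingers move at their own pace and stop on an object; the grip force is fixed at half the most. Time passes only in rows, so rows that repeat a pose let the fingers close. It gives the time, the measured TCP pose, the force and the opening at its end, in the units of the state.
- manip.sense(): the state, without advancing time (a new reading comes with each control period).
- camera(name): name is "scene" or "side" or "wrist"; returns a dict with "color" (480x640x3 uint8, red, green, blue), "mtx" (3x3 intrinsics, pixels), "R" (3x3) and "t" (3): a world point X has camera coordinates R X + t. Camera axes: x right, y down, z forward; pixel columns grow to the right and rows downward; lengths in m; the calibration is good to about 2 mm. The wrist camera is an equidistant fisheye: a pixel r from the principal point sees the ray r / f radians off the axis. A picture is of the moment at which its call begins. There is no depth.
- manip.finish_job(): hands the job in, once; it reports no verdict.
The state is a dict: "time": time; "qpos": joint angles; "qd": joint speeds; "effort": joint torques, N m; "position": TCP position; "orientation": TCP orientation; "contact_force": force on the tool from outside, world axes, zero at the start; "moment": the same for the moment, N m; "gripper_width": finger opening in m.
Only numpy, scipy, OpenCV 4.12 (cv2) and the standard library are available. Lean on these libraries where they do the work, as an engineer would, in place of code of your own. Each camera call takes 0.05 s, during which the arm holds its last target. There are 200 camera calls.

TASK

Clear the carver's bench: first, before moving anything else, press the round dial gauge, face up, fully home into the round cutout of the black foam insert. Then lay the two steel splitting tools (the red-headed wedge and the yellow chisel) in the blue tray and the two rubbing bricks (the black one and the green one) in the wooden crate, each lying on the floor of its box and not on top of another or on the rim. Leave the little marble carving and the tin where they stand, and let go of everything.

Things in the scene. Friction and masses are not known exactly. Their poses are not given: they have to be found in the camera images.
- gauge_mid (a point): Round dial gauge, loose, standing on the bench: an upright dark steel cylinder 50 mm in diameter and 40 mm high with a white dial face and red pointer on top, about 150 g. This point is its centre, 20 mm above its underside; z points up out of the face. To seat it, hold it by its upper part: the lowest 18 mm go into the foam.
- wedge_mid (a point): Steel splitting wedge, loose, lying on the bench, 80 mm long and 24 mm wide, about 250 g: a red head 34 mm long and 22 mm high at its -x end, then bare steel tapering from about 21 mm high down to about 11 mm at the +x end. This point is at the middle of its length and width, 10 mm above its underside; x runs along its length, y across its 24 mm width, z up. Its centre of mass lies about 2 mm from here towards the red head.
- chisel_mid (a point): Short flat stone chisel, loose, lying on the bench, 90 mm long, about 200 g: a yellow square shank 18 mm wide and 18 mm high reaching from 45 mm behind this point to 15 mm ahead of it (along x; a 20 mm wide dark cap on the last 6 mm), then a lower bare steel blade flaring to 32 mm wide at the +x end. This point is at the middle of its length and width, 9 mm above its underside; x runs along its length towards the blade, y across, z up.
- coarse_mid (a point): Coarse rubbing brick, loose, lying on the bench: a black abrasive block 80 x 34 x 28 mm high, with a pale dusty patch on top, about 170 g. Its origin is at the middle of its length and width, half-way up (14 mm above its underside); x along its length, y across, z up.
- fine_mid (a point): Fine rubbing brick, loose, lying on the bench: a green abrasive block 80 x 34 x 28 mm high, with a pale dusty patch on top, about 170 g. Its origin is at the middle of its length and width, half-way up (14 mm above its underside); x along its length, y across, z up.
- foam_pocket (a point): The round cutout of the foam insert (fixed): a black foam block 120 mm (x) by 150 mm (y), top face 30 mm above the bench, with one round hole 58 mm in diameter whose yellow floor lies 18 mm below the top face; its mouth is bevelled by 3 mm. This point is the centre of the hole's floor, 12 mm above the bench; the block's centre lies 28 mm from it towards -y. A flat steel square lies already fitted, level with the foam, at the block's -y end. z is up.
- tool_tray_floor (a point): The blue tray for the steel tools (fixed): open box 120 mm (x) by 160 mm (y) outside, walls 4 mm thick, rim 32 mm above the bench. This point is the centre of its inner floor, 4 mm above the bench; inside it measures 112 mm (x) by 152 mm (y), so two pieces lie side by side along x. z is up.
- stone_crate_floor (a point): The pale wooden crate for the rubbing bricks (fixed): open box 120 mm (x) by 160 mm (y) outside, walls 4 mm thick, rim 32 mm above the bench. This point is the centre of its inner floor, 4 mm above the bench; inside it measures 112 mm (x) by 152 mm (y), so two bricks lie side by side along x. z is up.
- carving: Bystander: little turned marble carving, loose, 60 mm in diameter at its foot and 108 mm high, beyond the boxes. Origin at the centre of its underside. Leave it alone.
- tin: Bystander: closed round tin, loose, 60 mm in diameter and 50 mm high, beyond the boxes. Origin at the centre of its underside. Leave it alone.

How it is judged:
By the outcome, as a careful person would: the job done as asked, in the order asked, and still so for the second after the job is handed in, with the robot touching nothing.
It also fails if it takes over 144 s, if anything falls off the work surface, if the arm or the gripper's body presses on something with over 40 N, if the wrist force passes 120 N, or if a joint passes its speed limit or range.

## Working session

There is one attempt and no reset: what is moved stays moved. The work goes in short steps, Python scripts to look and compute and a tool call to move; the robot and the scene stay as the last step left them, time stands still between calls to the robot, and variables do not carry over. Pictures are saved under pics/ and viewed, about 12 in all and at most 16, crops included, and the job is handed in when it is done.

Besides the shell and the picture viewer there is one more tool, called after "Emit:" by a JSON object that holds its "op" and its "data", one argument or row to a line. drive_tool: Moves the arm, as the interface text tells. Scaled input: -1 to 1 covers 0.1 m each way for a shift and 2 pi rad each way for a turn. Its arguments: {"type":"object","properties":{"series":{"type":"array"}},"required":["series"]}

```bash
mkdir -p pics
cat > h.py <<'E'
import numpy as np, cv2
from plant import manip, camera
from scipy.spatial.transform import Rotation as Ro
def ray(c,u,v,fish=False):
    K=c["mtx"]
    if fish:
        a=(u-K[0,2])/K[0,0]; b=(v-K[1,2])/K[1,1]; r=np.hypot(a,b)+1e-12
        d=np.array([a/r*np.sin(r),b/r*np.sin(r),np.cos(r)])
    else: d=np.linalg.inv(K)@[u,v,1]
    R=np.array(c["R"]);t=np.array(c["t"])
    return -R.T@t, R.T@d
def onz(c,u,v,z,fish=False):
    o,d=ray(c,u,v,fish); return o+d*(z-o[2])/d[2]
def proj(c,X):
    p=c["R"]@np.array(X)+c["t"]; q=c["mtx"]@p; return q[:2]/q[2]
def save(n,im): cv2.imwrite("pics/"+n,cv2.cvtColor(im,cv2.COLOR_RGB2BGR))
E
python3 - <<'E'
from h import *
import pickle
print(manip.sense())
D={}
for n in("scene","side","wrist"):
    c=camera(n);D[n]=c;save(n+"0.png",c["color"]);print(n,c["mtx"],(-np.array(c["R"]).T@c["t"]).round(3))
pickle.dump(D,open("d0.pkl","wb"))
E
```

```text
{'time': 0.0, 'qpos': array([-0.06290077,  0.38424181,  0.01637322,  1.37114984, -0.00625586,
        1.38817131, -0.04649332]), 'qd': array([ 3.85380361e-05, -7.43208870e-04, -8.51921120e-04,  1.79051526e-03,
        2.43104550e-04,  2.24226678e-04, -1.26905659e-03]), 'effort': array([-4.50568632e-04, -6.27588844e+01,  8.43669288e-01, -3.71825659e+01,
        1.65239023e-02,  1.39937960e-02, -1.08329079e-04]), 'position': array([6.24510242e-01, 2.16930446e-05, 2.30278533e-01]), 'orientation': array([ 7.07078178e-01,  7.07134731e-01, -7.05611472e-04, -6.51117235e-04]), 'contact_force': array([-1.02424397,  0.50637021, -0.36822492]), 'moment': array([0.05439812, 0.01534425, 0.06543823]), 'gripper_width': 0.0854852576998874}
scene [[569.31983319   0.         323.50702181]
 [  0.         569.31983319 238.17129967]
 [  0.           0.           1.        ]] [1.33  0.413 0.625]
side [[500.18010954   0.         326.0234542 ]
 [  0.         500.18010954 244.04713201]
 [  0.           0.           1.        ]] [ 0.256 -0.602  0.697]
wrist [[371.64829954   0.         325.16347767]
 [  0.         371.64829954 241.04427992]
 [  0.           0.           1.        ]] [0.627 0.082 0.373]
```

View pics/scene0.png

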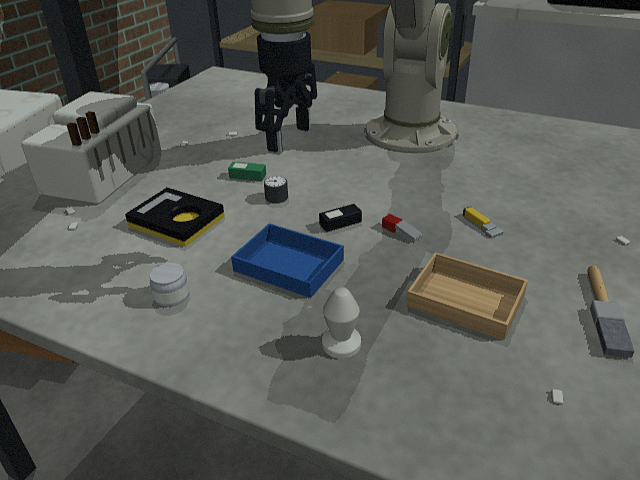

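View pics/side0.png

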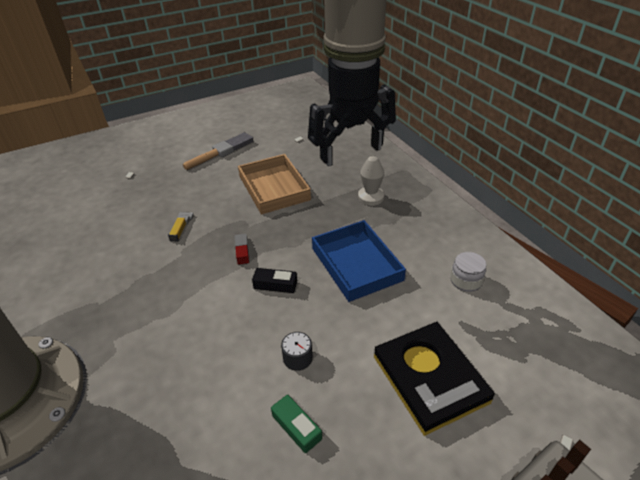

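View pics/wrist0.png

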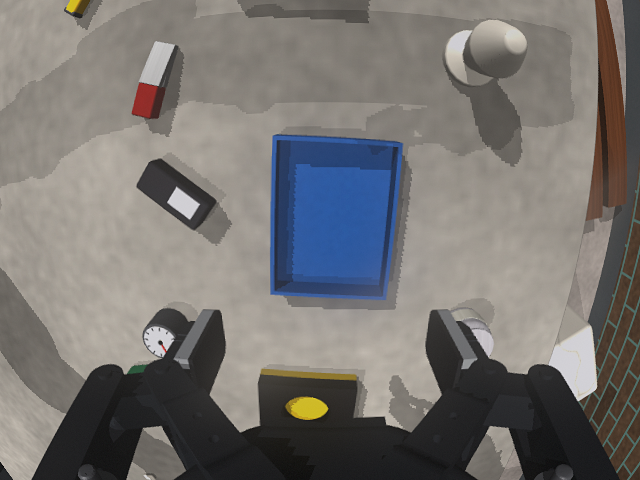

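Scene view: the gauge is at (276,188), hole at (186,216), green brick at (247,171), black brick at (341,217), wedge at (402,228) and chisel at (482,221). The blue tray is at (288,260) and the crate at (467,295). Side view: gauge face at (297,344), hole at (421,359). Wrist view: the tray, wedge and black brick show clearly.

```bash
cat >> h.py <<'E'
def mask(im,kind):
    h=cv2.cvtColor(im,cv2.COLOR_RGB2HSV); H,S,V=[h[...,i].astype(int) for i in range(3)]
    return {"yellow":(abs(H-25)<7)&(S>150)&(V>80),"red":((H<8)|(H>172))&(S>150)&(V>60),"green":(abs(H-72)<15)&(S>110)&(V>30),
     "blue":(abs(H-109)<10)&(S>140)&(V>30),"white":(S<40)&(V>170),"black":(V<60),"wood":(abs(H-16)<8)&(S>60)&(V>90)}[kind].astype(np.uint8)
def blob(im,kind,box):
    x0,y0,x1,y1=box; m=np.zeros(im.shape[:2],np.uint8); m[y0:y1,x0:x1]=mask(im,kind)[y0:y1,x0:x1]
    n,l,s,c=cv2.connectedComponentsWithStats(m); k=1+np.argmax(s[1:,4])
    cn=max(cv2.findContours((l==k).astype(np.uint8),0,1)[0],key=cv2.contourArea)
    return c[k],s[k],cn
E
python3 - <<'E'
from h import *
import pickle
D=pickle.load(open("d0.pkl","rb"))
def P(cam,kind,box,z):
    c=D[cam]; ce,s,cn=blob(c["color"],kind,box); p=onz(c,*ce,z,cam=="wrist")
    r=np.array([onz(c,*q[0],z,cam=="wrist")[:2]*1000 for q in cn],np.float32)
    print(cam,kind,ce.round(1),s[4],p.round(4),cv2.minAreaRect(r))
P("side","white",(280,325,315,362),.04)
P("scene","white",(262,170,292,193),.04)
P("wrist","white",(135,310,180,365),.04)
P("side","yellow",(395,335,445,380),.012)
P("scene","yellow",(165,205,210,225),.012)
P("side","green",(260,380,335,460),.014)
P("side","white",(285,405,325,445),.028)
P("scene","green",(220,155,275,190),.014)
P("side","white",(268,265,298,285),.028)
P("wrist","white",(160,180,205,225),.028)
P("wrist","red",(125,60,175,125),.022)
P("side","red",(225,230,260,270),.015)
P("side","yellow",(160,205,200,245),.018)
P("scene","yellow",(455,200,500,235),.018)
P("side","blue",(300,210,415,305),.03)
P("wrist","blue",(250,120,420,310),.032)
P("side","wood",(230,145,320,215),.03)
P("scene","wood",(400,245,535,340),.03)
E
```

```text
side white [295.7 343.2] 281 [ 0.4325 -0.1518  0.04  ] ((432.74005126953125, -152.28311157226562), (36.82833480834961, 38.43437194824219), 60.51837158203125)
scene white [276. 181.] 76 [ 0.4317 -0.1481  0.04  ] ((431.4522399902344, -148.29762268066406), (34.44181442260742, 34.856895446777344), 23.687910079956055)
wrist white [142.4 334.9] 622 [ 0.4122 -0.1455  0.04  ] ((416.725830078125, -149.4532012939453), (88.2601318359375, 31.638957977294922), 74.99483489990234)
side yellow [421.5 359.1] 685 [ 0.6029 -0.2606  0.012 ] ((603.1366577148438, -259.9603576660156), (48.548858642578125, 51.41816711425781), 5.503913879394531)
scene yellow [184.9 216.8] 165 [ 0.5907 -0.2699  0.012 ] ((590.8584594726562, -268.7186584472656), (29.683229446411133, 48.173431396484375), 23.980390548706055)
side green [294.3 422.7] 1071 [ 0.3757 -0.2593  0.014 ] ((378.21124267578125, -259.19281005859375), (37.93711853027344, 87.20543670654297), 12.851876258850098)
side white [303.1 424.3] 223 [ 0.3831 -0.2746  0.028 ] ((382.8450622558594, -274.2928466796875), (17.153026580810547, 27.233009338378906), 15.02245998
[... 1009 characters left out ...]
57.5973815917969), (60.75171661376953, 31.472148895263672), 55.19951248168945)
side blue [357.6 259.9] 4459 [ 0.6225 -0.0303  0.03  ] ((625.095458984375, -23.000404357910156), (180.68544006347656, 130.2066192626953), 86.89454650878906)
wrist blue [333.5 210.1] 17385 [ 0.6336 -0.0017  0.032 ] ((633.1409912109375, -13.048439025878906), (160.4307861328125, 119.45198822021484), 87.09561157226562)
side wood [272.6 181.6] 1939 [0.587  0.2841 0.03  ] ((589.7452392578125, 290.3091735839844), (189.12744140625, 130.99790954589844), 85.79606628417969)
scene wood [468.  293.7] 3498 [0.6123 0.3061 0.03  ] ((604.9096069335938, 301.85552978515625), (165.6009979248047, 147.6292724609375), 85.40958404541016)
```

Emit:
{"op": "drive_tool", "data": {
  "series": [
    [0, 0, 0, -0.25, -0.32, 0.08, 1],
    [0, 0, 0, -0.5, -0.64, 0.16, 1],
    [0, 0, 0, -0.75, -0.96, 0.25, 1],
    [0, 0, 0, -0.75, -0.96, 0.25, 1],
    [0, 0, 0, -0.75, -0.96, 0.25, 1]
  ]
}}

```text
time: 0.57
position: [0.5262, -0.0772, 0.2048]
orientation: [0.709, 0.706, -0.001, -0.001]
contact_force: [0.1, 1.1, 0.3]
gripper_width: 0.0853
```

Emit:
{"op": "drive_tool", "data": {
  "series": [
    [0, 0, 0, -0.25, -0.32, 0.08, 1],
    [0, 0, 0, -0.5, -0.64, 0.16, 1],
    [0, 0, 0, -0.75, -0.96, 0.25, 1],
    [0, 0, 0, -0.75, -0.96, 0.25, 1],
    [0, 0, 0, -0.75, -0.96, 0.25, 1]
  ]
}}

```text
time: 0.98
position: [0.4289, -0.1529, 0.1804]
orientation: [0.71, 0.704, -0.001, -0.001]
contact_force: [0.5, 0.9, 0.1]
gripper_width: 0.0856
```

Run:
```python
from h import *
c=camera("wrist"); save("w1.png",c["color"]); import pickle; pickle.dump(c,open("w1.pkl","wb")); s=manip.sense(); print(s["time"],s["position"],s["orientation"])
```

```text
1.0333 [ 0.43055357 -0.15157124  0.18079447] [ 0.7088272   0.70538094 -0.00099927 -0.00085997]
```

View pics/w1.png

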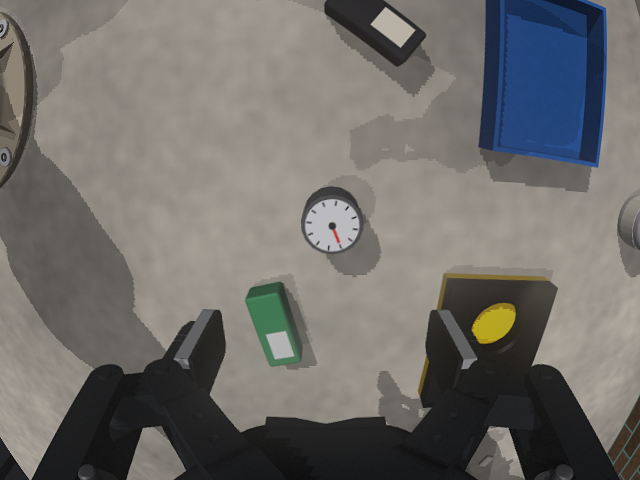

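The gauge face is at (331,225). The hole floor is at (494,323), partly seen, with its rim visible. The green brick is around (272,325).

Run:
```python
from h import *
import pickle
c=pickle.load(open("w1.pkl","rb")); im=c["color"]
print((-np.array(c["R"]).T@c["t"]).round(4)); print(np.array(c["R"]).round(3))
ce,s,cn=blob(im,"white",(295,190,368,258)); 
r=np.array([onz(c,*q[0],.04,True)[:2]*1000 for q in cn],np.float32); print("gauge",cv2.minEnclosingCircle(r))
for n,k,b,z in(("hole","yellow",(468,296,520,347),.012),("green","green",(240,278,305,370),.028)):
    ce,s,cn=blob(im,k,b); r=np.array([onz(c,*q[0],z,True)[:2]*1000 for q in cn],np.float32)
    print(n,ce,s,cv2.minEnclosingCircle(r),cv2.minAreaRect(r))
# foam top corners
for q in((446,279),(556,283),(428,400)): print(onz(c,*q,.03,True).round(4))
```

```text
[ 0.4319 -0.0709  0.3233]
[[ 1.    -0.008 -0.005]
 [-0.006 -0.948  0.318]
 [-0.007 -0.318 -0.948]]
gauge ((435.1551208496094, -152.81802368164062), 21.19690704345703)
hole [493.6343341  322.53425712] [ 471  303   45   41 1299] ((606.7750854492188, -267.34661865234375), 27.198932647705078) ((606.8314819335938, -267.0778503417969), (52.14651107788086, 46.05596923828125), 31.808151245117188)
green [265.03503788 311.67234848] [ 246  293   38   44 1056] ((376.2879333496094, -241.6161651611328), 25.112119674682617) ((375.813232421875, -241.46401977539062), (30.878429412841797, 41.770442962646484), 12.93613338470459)
[ 0.5378 -0.206   0.03  ]
[ 0.6613 -0.2153  0.03  ]
[ 0.5395 -0.3514  0.03  ]
```

Emit:
{"op": "drive_tool", "data": {
  "series": [
    [0, 0, 0, 0, 0.04, 0.3, 1],
    [0, 0, 0, 0, 0.04, 0.6, 1],
    [0, 0, 0, 0, 0.04, 0.9, 1],
    [0, 0, 0, 0, 0.04, 1, 1],
    [0, 0, 0, 0, 0.04, 1, 1]
  ]
}}

```text
time: 1.45
position: [0.434, -0.1498, 0.0787]
orientation: [0.708, 0.706, -0.002, -0.003]
contact_force: [-1.0, -0.0, -0.9]
gripper_width: 0.0851
```

Emit:
{"op": "drive_tool", "data": {
  "series": [
    [0, 0, 0, 0, 0, 0.25, 1],
    [0, 0, 0, 0, 0, 0.4, 1],
    [0, 0, 0, 0, 0, 0.55, 1],
    [0, 0, 0, 0, 0, 0.61, 1],
    [0, 0, 0, 0, 0, 0.61, 1]
  ]
}}

```text
time: 1.87
position: [0.4344, -0.1492, 0.018]
orientation: [0.708, 0.707, -0.002, -0.003]
contact_force: [-0.2, -0.1, -0.1]
gripper_width: 0.0854
```

Emit:
{"op": "drive_tool", "data": {
  "series": [
    [0, 0, 0, -0.03, 0, 0, 1],
    [0, 0, 0, -0.03, 0, 0, 1],
    [0, 0, 0, -0.03, 0, 0, -1],
    [0, 0, 0, -0.03, 0, 0, -1],
    [0, 0, 0, -0.03, 0, 0, -1],
    [0, 0, 0, -0.03, 0, 0, -1],
    [0, 0, 0, -0.03, 0, 0, -1],
    [0, 0, 0, -0.03, 0, 0, -1],
    [0, 0, 0, -0.03, 0, 0, -1],
    [0, 0, 0, -0.03, 0, 0, -1],
    [0, 0, 0, -0.03, 0, 0, -1],
    [0, 0, 0, -0.03, 0, 0, -1]
  ]
}}

```text
time: 2.87
position: [0.4348, -0.1523, 0.0189]
orientation: [0.708, 0.707, -0.002, -0.003]
contact_force: [-1.4, 1.0, 9.3]
gripper_width: 0.0484
```

Run:
```python
from h import *
c=camera("wrist"); save("w2.png",c["color"][150:]); s=manip.sense(); print(s["time"],s["position"],s["orientation"],s["gripper_width"])
```

```text
2.9167 [ 0.43480663 -0.15235573  0.01888052] [ 0.70753649  0.70666985 -0.00174078 -0.00260902] 0.04812670340708776
```

View pics/w2.png

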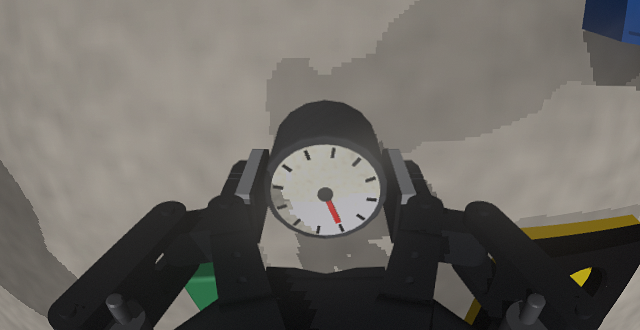

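The gauge is held squarely and centred, face up. Next I compute the hole's position from the far floor edges in three views.

Run:
```python
from h import *
import pickle
from scipy.optimize import least_squares
D=pickle.load(open("d0.pkl","rb")); w=pickle.load(open("w1.pkl","rb"))
A=[];B=[]; far=[]
for c,b,f in((D["side"],(395,335,445,380),0),(D["scene"],(165,205,210,228),0),(w,(468,296,520,347),1)):
    _,s,cn=blob(c["color"],"yellow",b); p=np.array([onz(c,*q[0],.012,bool(f))[:2]*1000 for q in cn])
    o,_=ray(c,*cn[0][0],bool(f)); d=p.mean(0)-o[:2]*1000; d/=np.linalg.norm(d); n=np.array([-d[1],d[0]])
    m=p@d; A.append(d);B.append(m.max()+.0-29); print(d.round(2),m.max()-m.min(),np.ptp(p@n),((p@n).max()+(p@n).min())/2)
    far.append(p[m>m.max()-12]); r=least_squares(lambda x:np.linalg.norm(far[-1]-x,axis=1)-29,p.mean(0)); print("arc",r.x,abs(r.fun).max())
print(np.linalg.lstsq(np.array(A),np.array(B),rcond=None))
q=np.vstack(far); r=least_squares(lambda x:np.linalg.norm(q-x,axis=1)-29,p.mean(0)); print("joint",r.x,np.sqrt((r.fun**2).mean()))
```

```text
[0.71 0.7 ] 48.556883668844165 56.566534573281956 -608.5789461061017
arc [ 598.88569945 -264.21707175] 1.0246401630358832
[-0.74 -0.68] 32.96465163710886 49.51362641712751 597.6297844067342
arc [ 602.09271693 -261.48791308] 2.5370163121256795
[ 0.67 -0.75] 46.590249409901276 52.830625087877166 275.8305124268273
arc [ 601.24137682 -263.23687122] 0.7325976976352422
(array([ 600.93100594, -264.21112444]), array([0.5249009]), np.int32(2), array([1.41481038, 0.99915544]))
joint [ 600.81489951 -263.45857553] 1.5039188532299819
```

Emit:
{"op": "drive_tool", "data": {
  "series": [
    [0, 0, 0, 0, 0, -0.15, -1],
    [0, 0, 0, 0, 0, -0.35, -1],
    [0, 0, 0, 0, 0, -0.6, -1],
    [0, 0, 0, 0, 0, -0.7, -1],
    [0, 0, 0, 0, 0, -0.7, -1],
    [0, 0, 0, 0, 0, -0.7, -1]
  ]
}}

```text
time: 3.42
position: [0.4354, -0.1524, 0.0887]
orientation: [0.707, 0.707, -0.001, -0.002]
contact_force: [-0.1, 0.1, -2.0]
gripper_width: 0.048
```

Emit:
{"op": "drive_tool", "data": {
  "series": [
    [0, 0, 0, -0.15, 0.23, 0, -1],
    [0, 0, 0, -0.35, 0.53, 0, -1],
    [0, 0, 0, -0.56, 0.83, 0, -1],
    [0, 0, 0, -0.56, 0.83, 0, -1],
    [0, 0, 0, -0.56, 0.83, 0, -1]
  ]
}}

```text
time: 3.83
position: [0.5179, -0.2092, 0.0852]
orientation: [0.708, 0.706, -0.003, -0.004]
contact_force: [-0.7, 0.8, -1.4]
gripper_width: 0.0481
```

Emit:
{"op": "drive_tool", "data": {
  "series": [
    [0, 0, 0, -0.15, 0.23, 0, -1],
    [0, 0, 0, -0.35, 0.53, 0, -1],
    [0, 0, 0, -0.55, 0.83, 0, -1],
    [0, 0, 0, -0.55, 0.83, 0, -1],
    [0, 0, 0, -0.55, 0.83, 0, -1],
    [0, 0, 0, -0.55, 0.83, 0, -1]
  ]
}}

```text
time: 4.33
position: [0.5992, -0.2633, 0.0827]
orientation: [0.708, 0.706, -0.003, -0.005]
contact_force: [0.2, 1.1, -1.4]
gripper_width: 0.0483
```

Run:
```python
from h import *
s=manip.sense(); print(s["time"],s["position"],s["orientation"],s["gripper_width"])
a=camera("side");b=camera("scene");
A=cv2.resize(a["color"][260:440,340:520],(400,400));B=cv2.resize(b["color"][140:260,110:230],(400,400)); save("foam1.png",np.hstack([A,B]))
```

```text
4.3333 [ 0.59924721 -0.26334443  0.08272662] [ 0.70784529  0.70633937 -0.0032064  -0.00542738] 0.048321946385823634
```

View pics/foam1.png

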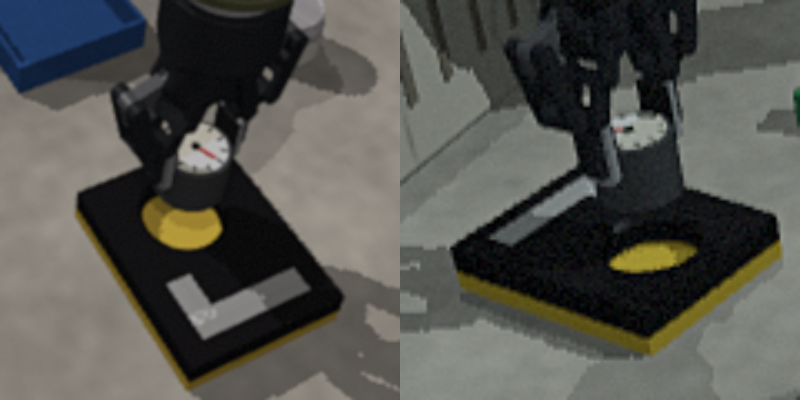

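The gauge hangs directly over the hole in both views, so I lower it slowly.

Emit:
{"op": "drive_tool", "data": {
  "series": [
    [0, 0, 0, 0, 0.015, 0.1, -1],
    [0, 0, 0, 0, 0.015, 0.2, -1],
    [0, 0, 0, 0, 0.015, 0.28, -1],
    [0, 0, 0, 0, 0.015, 0.34, -1],
    [0, 0, 0, 0, 0.015, 0.38, -1],
    [0, 0, 0, 0, 0.015, 0.42, -1],
    [0, 0, 0, 0, 0.015, 0.42, -1],
    [0, 0, 0, 0, 0.015, 0.42, -1]
  ]
}}

```text
time: 5.1
position: [0.6006, -0.2632, 0.0419]
orientation: [0.708, 0.706, -0.003, -0.005]
contact_force: [-0.1, -0.4, -1.3]
gripper_width: 0.048
```

Emit:
{"op": "drive_tool", "data": {
  "series": [
    [0, 0, 0, 0, 0, 0.03, -1],
    [0, 0, 0, 0, 0, 0.06, -1],
    [0, 0, 0, 0, 0, 0.09, -1],
    [0, 0, 0, 0, 0, 0.11, -1],
    [0, 0, 0, 0, 0, 0.11, -1],
    [0, 0, 0, 0, 0, 0.11, -1]
  ]
}}

```text
time: 5.6
position: [0.6005, -0.2632, 0.0311]
orientation: [0.708, 0.706, -0.003, -0.005]
contact_force: [-1.5, 0.2, 2.7]
gripper_width: 0.048
```

Emit:
{"op": "drive_tool", "data": {
  "series": [
    [0, 0, 0, 0, 0, 0, 0.5],
    [0, 0, 0, 0, 0, 0, 0.8],
    [0, 0, 0, 0, 0, 0, 1],
    [0, 0, 0, 0, 0, 0, 1],
    [0, 0, 0, 0, 0, 0, 1],
    [0, 0, 0, 0, 0, 0, 1],
    [0, 0, 0, 0, 0, 0, 1],
    [0, 0, 0, 0, 0, -0.15, 1],
    [0, 0, 0, 0, 0, -0.4, 1],
    [0, 0, 0, 0, 0, -0.7, 1],
    [0, 0, 0, 0, 0, -0.9, 1],
    [0, 0, 0, 0, 0, -0.9, 1]
  ]
}}

```text
time: 6.6
position: [0.6041, -0.2647, 0.127]
orientation: [0.708, 0.706, -0.001, -0.001]
contact_force: [1.2, -0.8, 0.2]
gripper_width: 0.0854
```

Emit:
{"op": "drive_tool", "data": {
  "series": [
    [0, 0, 0, 0.2, -0.3, -0.1, 1],
    [0, 0, 0, 0.5, -0.6, -0.2, 1],
    [0, 0, 0, 0.8, -0.9, -0.3, 1],
    [0, 0, 0, 0.9, -1, -0.3, 1],
    [0, 0, 0, 0.9, -1, -0.3, 1]
  ]
}}

```text
time: 7.02
position: [0.5027, -0.1711, 0.1579]
orientation: [0.707, 0.708, -0.0, -0.001]
contact_force: [1.0, -0.0, 0.2]
gripper_width: 0.0856
```

Run:
```python
from h import *
s=manip.sense(); print(s["time"],s["position"],s["orientation"],s["gripper_width"])
a=camera("side");b=camera("scene");c=camera("wrist")
for n,k,bx in(("side",a,(400,320,445,375)),("scene",b,(165,190,210,220))):
    _,S,cn=blob(k["color"],"white",bx); print(n,S,cv2.minEnclosingCircle(np.array([onz(k,*q[0],.052)[:2]*1000 for q in cn],np.float32)))
A=cv2.resize(a["color"][290:440,350:500],(400,400));B=cv2.resize(b["color"][160:260,120:220],(400,400)); save("foam2.png",np.hstack([A,B]))
```

```text
7.0167 [ 0.50268202 -0.17105019  0.15791422] [ 7.06598002e-01  7.07614422e-01 -2.85901529e-04 -1.00601813e-03] 0.08555101778671145
side [411 336  27  21 311] ((600.1976928710938, -263.2335510253906), 20.21661949157715)
scene [173 198  19  10  71] ((599.9000854492188, -260.9189453125), 19.944429397583008)
```

View pics/foam2.png

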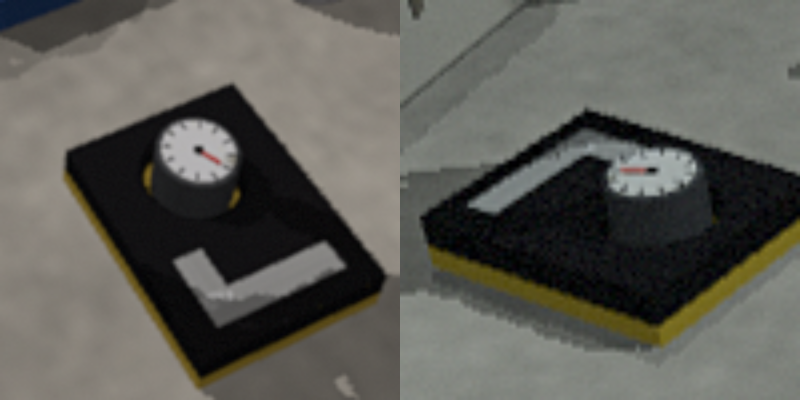

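Gauge seated: centred in the hole at (0.600,-0.262) in both views at the z = 52 mm level and upright. Now the green brick.

Emit:
{"op": "drive_tool", "data": {
  "series": [
    [0, 0, 0, -0.15, -0.2, 0, 1],
    [0, 0, 0, -0.3, -0.45, 0.1, 1],
    [0, 0, 0, -0.42, -0.62, 0.1, 1],
    [0, 0, 0, -0.42, -0.62, 0.1, 1],
    [0, 0, 0, -0.42, -0.62, 0.1, 1]
  ]
}}

```text
time: 7.58
position: [0.4421, -0.2186, 0.1471]
orientation: [0.709, 0.705, -0.001, -0.0]
contact_force: [0.4, -0.2, -0.4]
gripper_width: 0.0849
```

Emit:
{"op": "drive_tool", "data": {
  "series": [
    [0, 0, -0.012, -0.15, -0.2, 0, 1],
    [0, 0, -0.024, -0.3, -0.45, 0, 1],
    [0, 0, -0.036, -0.42, -0.62, 0, 1],
    [0, 0, -0.036, -0.42, -0.62, 0, 1],
    [0, 0, -0.036, -0.42, -0.62, 0, 1]
  ]
}}

```text
time: 8.0
position: [0.3803, -0.2609, 0.1475]
orientation: [0.626, 0.78, -0.001, -0.0]
contact_force: [0.8, 0.4, 0.5]
gripper_width: 0.0854
```

```bash
cat >> h.py <<'E'
def pose():
    s=manip.sense(); R=Ro.from_quat(s["orientation"]).as_matrix(); p=np.array(s["position"])
    print("t",round(s["time"],2),"p",p.round(4),"yaw(jaw)",round(np.degrees(np.arctan2(R[1,1],R[0,1])),1),"tilt",R[:2,2].round(4),"w",round(float(s["gripper_width"]),4)); return p,R
def to(x,y,z,yaw=None):
    p,R=pose(); d=R.T@(np.array([x,y,z])-p)/.1
    yaw0=np.degrees(np.arctan2(R[1,1],R[0,1]))
    if yaw is None: yaw=yaw0
    a=np.radians((yaw-yaw0+90)%180-90+yaw0); T=np.array([[-np.sin(a),np.cos(a),0],[np.cos(a),np.sin(a),0],[0,0,-1]])
    rv=Ro.from_matrix(R.T@T.T@np.eye(3) if 0 else R.T@np.column_stack([[-np.sin(a),np.cos(a),0],[np.cos(a),np.sin(a),0],[0,0,-1]])).as_rotvec()/(2*np.pi)
    print("turn",rv.round(4),"shift",d.round(3),"rows>=",round(max(np.linalg.norm(d)*100/41.7,np.linalg.norm(rv)*360/7.16),1))
E
python3 - <<'E'
from h import *
import pickle
p,R=pose(); c=camera("wrist"); pickle.dump(c,open("w3.pkl","wb")); im=c["color"]
m=mask(im,"green"); cn=max(cv2.findContours(m,0,1)[0],key=cv2.contourArea); x,y,w,h=cv2.boundingRect(cn); print(x,y,w,h)
v=cv2.cvtColor(im,cv2.COLOR_RGB2HSV)[...,2]; print(v[y:y+h:4,x+w//2], v[y+h//2,x-4:x+w+4:3])
save("w3.png",im)
E
```

```text
t 8.0 p [ 0.3803 -0.2609  0.1475] yaw(jaw) 12.5 tilt [-0.0015 -0.0014] w 0.0854
301 179 44 100
[113 121 120 120 121 120 120 119 119 119 119 119 118 116 186 186 186 186
 186 185 186 185 186 114 117] [151 132 113 120 119 119 118 120 120 119 119 118 118 118 117 114  84  88]
```

View pics/w3.png

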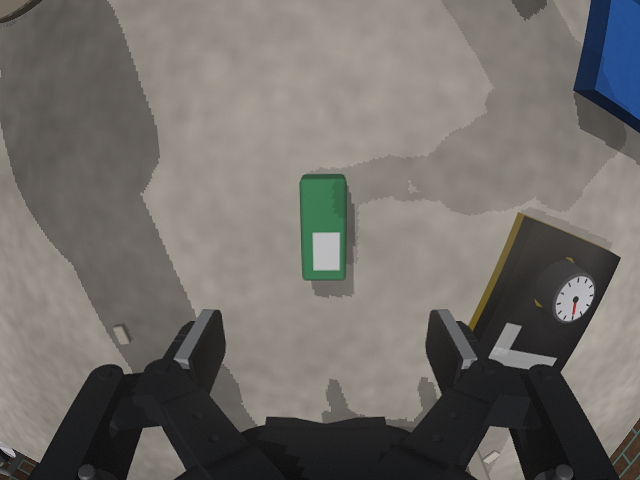

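The green brick's top face has corners near (302,180), (345,180), (346,279) and (303,280), and it is aligned with the jaws.

Run:
```python
from h import *
import pickle
c=pickle.load(open("w3.pkl","rb"))
r=np.array([onz(c,*q,.028,True)[:2] for q in((302,181),(345,181),(346,279),(303,280))],np.float32)
print(r, cv2.minAreaRect(r*1000)); m=r.mean(0)
to(m[0],m[1],.07,12.5)
```

```text
[[ 0.35714993 -0.22644582]
 [ 0.38709316 -0.21983135]
 [ 0.40548867 -0.29379413]
 [ 0.37312123 -0.30186585]] ((380.0096740722656, -260.45648193359375), (33.35869598388672, 77.04509735107422), 13.966822624206543)
t 8.05 p [ 0.3811 -0.2601  0.1474] yaw(jaw) 12.6 tilt [-0.0014 -0.0012] w 0.0852
turn [-0.0003  0.0001  0.0002] shift [-0.002 -0.003  0.774] rows>= 1.9
```

Emit:
{"op": "drive_tool", "data": {
  "series": [
    [0, 0, -0.003, 0, 0, 0.3, 1],
    [0, 0, -0.003, 0, 0, 0.6, 1],
    [0, 0, -0.003, 0, 0, 0.85, 1],
    [0, 0, -0.003, 0, 0, 0.95, 1],
    [0, 0, -0.003, 0, 0, 0.95, 1]
  ]
}}

```text
time: 8.47
position: [0.3805, -0.2585, 0.0502]
orientation: [0.618, 0.786, -0.001, -0.003]
contact_force: [0.1, -0.8, -0.4]
gripper_width: 0.0856
```

Emit:
{"op": "drive_tool", "data": {
  "series": [
    [0, 0, 0, 0, 0, 0.15, 1],
    [0, 0, 0, 0, 0, 0.3, 1],
    [0, 0, 0, 0, 0, 0.43, 1],
    [0, 0, 0, 0, 0, 0.46, 1],
    [0, 0, 0, 0, 0, 0.46, 1],
    [0, 0, 0, 0, 0, 0.46, -1],
    [0, 0, 0, 0, 0, 0.46, -1],
    [0, 0, 0, 0, 0, 0.46, -1],
    [0, 0, 0, 0, 0, 0.46, -1],
    [0, 0, 0, 0, 0, 0.46, -1],
    [0, 0, 0, 0, 0, 0.46, -1],
    [0, 0, 0, 0, 0, 0.46, -1],
    [0, 0, 0, 0, 0, 0.46, -1],
    [0, 0, 0, 0, 0, 0.46, -1],
    [0, 0, 0, 0, 0, 0.46, -1]
  ]
}}

```text
time: 9.72
position: [0.3809, -0.2588, 0.005]
orientation: [0.618, 0.786, -0.001, -0.002]
contact_force: [-2.0, 0.7, 7.8]
gripper_width: 0.0329
```

Emit:
{"op": "drive_tool", "data": {
  "series": [
    [0, 0, 0, 0, 0, -0.2, -1],
    [0, 0, 0, 0, 0, -0.5, -1],
    [0, 0, 0, 0, 0, -0.8, -1],
    [0, 0, -0.018, 0, 0, -1, -1],
    [0, 0, -0.036, 0, 0, -1, -1],
    [0, 0, -0.054, 0, 0, -1, -1],
    [0, 0, -0.072, 0, 0, -1, -1],
    [0, 0, -0.09, 0, 0, -1, -1],
    [0, 0, -0.108, 0, 0, -1, -1],
    [0, 0, -0.126, 0, 0, -1, -1],
    [0, 0, -0.144, 0, 0, -1, -1],
    [0, 0, -0.162, 0, 0, -1, -1],
    [0, 0, -0.18, 0, 0, -1, -1],
    [0, 0, -0.198, 0, 0, -1, -1],
    [0, 0, -0.211, 0, 0, -1, -1],
    [0, 0, -0.211, 0, 0, -1, -1],
    [0, 0, -0.211, 0, 0, -1, -1]
  ]
}}

```text
time: 11.13
position: [0.3811, -0.2588, 0.105]
orientation: [0.004, 1.0, 0.0, -0.002]
contact_force: [-0.2, -0.5, -1.8]
gripper_width: 0.0327
```

Run:
```python
from h import *
to(.6,.29,.14,90); print(manip.sense()["qpos"].round(2))
```

```text
t 11.13 p [ 0.3811 -0.2588  0.105 ] yaw(jaw) 89.5 tilt [-0.0045  0.0007] w 0.0327
turn [ 0.0001 -0.0007 -0.0014] shift [-2.139  5.508 -0.356] rows>= 14.2
[ 0.43  0.14  0.1   1.97 -0.01  1.03  2.1 ]
```

Emit:
{"op": "drive_tool", "data": {
  "series": [
    [0, 0, 0, -0.1, 0.25, -0.1, -1],
    [0, 0, 0, -0.22, 0.6, -0.3, -1],
    [0, 0, 0, -0.36, 0.92, -0.36, -1],
    [0, 0, 0, -0.36, 0.92, -0.36, -1]
  ]
}}

```text
time: 11.47
position: [0.4219, -0.1607, 0.1429]
orientation: [0.002, 1.0, 0.001, 0.0]
contact_force: [0.7, 1.2, -1.8]
gripper_width: 0.033
```

Emit:
{"op": "drive_tool", "data": {
  "series": [
    [0, 0, 0, -0.12, 0.33, 0, -1],
    [0, 0, 0, -0.26, 0.7, 0, -1],
    [0, 0, 0, -0.36, 0.95, 0, -1],
    [0, 0, 0, -0.36, 0.95, 0, -1]
  ]
}}

```text
time: 11.8
position: [0.4599, -0.0592, 0.1432]
orientation: [-0.001, 1.0, 0.002, 0.001]
contact_force: [0.5, 0.7, -1.0]
gripper_width: 0.0331
```

Emit:
{"op": "drive_tool", "data": {
  "series": [
    [0, 0, 0, -0.12, 0.33, 0, -1],
    [0, 0, 0, -0.26, 0.7, 0, -1],
    [0, 0, 0, -0.36, 0.95, 0, -1],
    [0, 0, 0, -0.36, 0.95, 0, -1]
  ]
}}

```text
time: 12.13
position: [0.4968, 0.0429, 0.1437]
orientation: [-0.004, 1.0, 0.004, 0.001]
contact_force: [-0.4, 0.2, -2.0]
gripper_width: 0.0328
```

Emit:
{"op": "drive_tool", "data": {
  "series": [
    [0, 0, 0, -0.12, 0.33, 0, -1],
    [0, 0, 0, -0.26, 0.7, 0, -1],
    [0, 0, 0, -0.36, 0.95, 0, -1],
    [0, 0, 0, -0.36, 0.95, 0, -1]
  ]
}}

```text
time: 12.47
position: [0.5324, 0.1452, 0.1443]
orientation: [-0.007, 1.0, 0.006, 0.001]
contact_force: [-1.0, 0.8, -1.3]
gripper_width: 0.0327
```

Emit:
{"op": "drive_tool", "data": {
  "series": [
    [0, 0, 0, -0.12, 0.33, 0, -1],
    [0, 0, 0, -0.26, 0.7, 0, -1],
    [0, 0, 0, -0.36, 0.95, 0, -1],
    [0, 0, 0, -0.36, 0.95, 0, -1]
  ]
}}

```text
time: 12.8
position: [0.5665, 0.2477, 0.1449]
orientation: [-0.009, 1.0, 0.007, 0.001]
contact_force: [-1.9, 0.3, -1.0]
gripper_width: 0.0325
```

Run:
```python
from h import *
import pickle
to(.6,.29,.14,90); c=camera("wrist"); pickle.dump(c,open("w4.pkl","wb")); save("w4.png",c["color"])
```

```text
t 12.8 p [0.5665 0.2477 0.1449] yaw(jaw) 91.0 tilt [0.0015 0.015 ] w 0.0325
turn [0.0024 0.0003 0.0029] shift [-0.342  0.416  0.056] rows>= 1.3
```

View pics/w4.png

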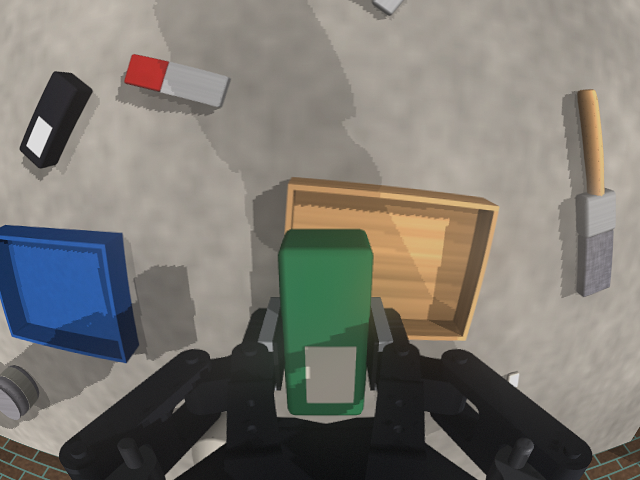

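The crate's rim corners are at (289,178), (499,205) and (467,341), with the fourth hidden by the brick. The wedge is around (175,80) and the black brick around (55,120).

Run:
```python
from h import *
import pickle
c=pickle.load(open("w4.pkl","rb"))
r=np.array([onz(c,*q,.032,True)[:2] for q in((289,179),(499,206),(467,341))])
print(r, np.linalg.norm(r[1]-r[0]),np.linalg.norm(r[2]-r[1]),"centre",(r[0]+r[2])/2)
e=r[1]-r[0]; print("y-axis angle",np.degrees(np.arctan2(e[1],e[0])), "x-axis",np.degrees(np.arctan2(*(r[2]-r[1])[::-1])))
D=pickle.load(open("d0.pkl","rb"))["wrist"]
r=np.array([onz(D,*q,.032,True)[:2] for q in((273,135),(403,143),(387,299),(271,296))]); print("tray",r,r.mean(0))
```

```text
[[0.52715685 0.22375441]
 [0.54231983 0.38246153]
 [0.66308532 0.37545543]] 0.1594298159367579 0.12096854982994307 centre [0.59512108 0.29960492]
y-axis angle 84.54249126925639 x-axis -3.3202414360367083
tray [[ 0.57807239  0.06959285]
 [ 0.69743642  0.06288954]
 [ 0.68999331 -0.09607639]
 [ 0.5695391  -0.09253645]] [ 0.63376031 -0.01403262]
```

Run:
```python
from h import *
to(.5925,.268,.06,85.5)
```

```text
t 12.85 p [0.5665 0.2444 0.1447] yaw(jaw) 90.9 tilt [0.0011 0.0127] w 0.0327
turn [0.002  0.0001 0.015 ] shift [-0.262  0.221  0.85 ] rows>= 2.2
```

Emit:
{"op": "drive_tool", "data": {
  "series": [
    [0.002, 0, 0.008, -0.13, 0.11, 0, -1],
    [0.002, 0, 0.015, -0.262, 0.221, 0.1, -1],
    [0.002, 0, 0.015, -0.262, 0.221, 0.4, -1],
    [0.002, 0, 0.015, -0.262, 0.221, 0.7, -1],
    [0.002, 0, 0.015, -0.262, 0.221, 0.85, -1],
    [0.002, 0, 0.015, -0.262, 0.221, 0.85, -1]
  ]
}}

```text
time: 13.35
position: [0.5898, 0.2647, 0.0548]
orientation: [0.041, 0.999, -0.002, -0.003]
contact_force: [-0.4, -0.1, -1.7]
gripper_width: 0.033
```

Run:
```python
from h import *
to(.5925,.268,.010,85.5)
```

```text
t 13.35 p [0.5898 0.2647 0.0548] yaw(jaw) 85.3 tilt [-0.007  -0.0047] w 0.033
turn [-0.0008 -0.001  -0.0004] shift [-0.027  0.037  0.447] rows>= 1.1
```

Emit:
{"op": "drive_tool", "data": {
  "series": [
    [0, 0, 0, -0.027, 0.037, 0.1, -1],
    [0, 0, 0, -0.027, 0.037, 0.22, -1],
    [0, 0, 0, -0.027, 0.037, 0.33, -1],
    [0, 0, 0, -0.027, 0.037, 0.41, -1],
    [0, 0, 0, -0.027, 0.037, 0.45, -1],
    [0, 0, 0, -0.027, 0.037, 0.45, -1],
    [0, 0, 0, -0.027, 0.037, 0.45, 0],
    [0, 0, 0, -0.027, 0.037, 0.45, 0.15],
    [0, 0, 0, -0.027, 0.037, 0.45, 0.15],
    [0, 0, 0, -0.027, 0.037, 0.45, 0.15],
    [0, 0, 0, -0.027, 0.037, 0.45, 0.15]
  ]
}}

```text
time: 14.27
position: [0.5926, 0.2681, 0.01]
orientation: [0.041, 0.999, -0.002, -0.003]
contact_force: [-0.3, 0.2, -0.8]
gripper_width: 0.0492
```

Emit:
{"op": "drive_tool", "data": {
  "series": [
    [0, 0, 0, 0, 0, -0.2, 0.15],
    [0, 0, 0, 0, 0, -0.5, 0.15],
    [0, 0, 0, 0, 0, -0.85, 0.5],
    [0, 0, 0, 0, 0, -1, 1],
    [0, 0, 0, 0, 0, -1, 1]
  ]
}}

```text
time: 14.68
position: [0.5959, 0.27, 0.1155]
orientation: [0.041, 0.999, -0.0, 0.001]
contact_force: [0.5, 0.3, 0.6]
gripper_width: 0.0827
```

Run:
```python
from h import *
import pickle
D=pickle.load(open("d0.pkl","rb"))["wrist"]; c=pickle.load(open("w4.pkl","rb"))
# wedge in two pictures (top heights differ): red head centroid z~.022
for n,k,b in(("d0",D,(125,60,175,125)),("w4",c,(118,45,175,100))):
    ce,s,cn=blob(k["color"],"red",b); print(n,onz(k,*ce,.02,True))
a=np.array([onz(c,*q,.022,True)[:2] for q in((131,55),(123,86))]); b=np.array([onz(c,*q,.011,True)[:2] for q in((228,78),(221,106))]); print("wedge",a,b,(a.mean(0)+b.mean(0))/2)
v=b.mean(0)-a.mean(0); print(np.linalg.norm(v),np.degrees(np.arctan2(v[1],v[0])))
r=np.array([onz(c,*q,.028,True)[:2] for q in((57,72),(77,75),(45,165),(21,153))]); print("coarse w4",r)
r=np.array([onz(D,*q,.028,True)[:2] for q in((161,160),(215,204),(196,229),(138,186))]); print("coarse d0",r,r.mean(0),cv2.minAreaRect((1000*r).astype(np.float32)))
to(.483,.01,.11)
```

```text
d0 [0.4434217  0.11355235 0.02      ]
w4 [0.44374411 0.11251748 0.02      ]
wedge [[0.42880966 0.10017605]
 [0.45259924 0.09319651]] [[0.45316742 0.17608951]
 [0.4742912  0.17071851]] [0.45221688 0.13504515]
0.0800984070305583 73.29421686303453
coarse w4 [[ 0.43175286  0.0297732 ]
 [ 0.43807427  0.05181183]
 [ 0.50851125  0.01072836]
 [ 0.49526616 -0.01927481]]
coarse d0 [[ 0.46308217  0.05075397]
 [ 0.51764948  0.00442769]
 [ 0.49498207 -0.02104019]
 [ 0.43349831  0.02568546]] [0.47730301 0.01495673] ((475.57391357421875, 15.056556701660156), (38.25687026977539, 77.90841674804688), 49.6695671081543)
t 14.68 p [0.5959 0.27   0.1155] yaw(jaw) 85.3 tilt [ 0.0012 -0.0007] w 0.0827
turn [-0.0001  0.0002  0.    ] shift [ 0.914 -2.683  0.056] rows>= 6.8
```

Emit:
{"op": "drive_tool", "data": {
  "series": [
    [0, 0, 0, 0.11, -0.29, -0.12, 1],
    [0, 0, 0, 0.22, -0.6, -0.12, 1],
    [0, 0, 0, 0.33, -0.885, -0.12, 1],
    [0, 0, 0, 0.33, -0.885, -0.12, 1]
  ]
}}

```text
time: 15.02
position: [0.5545, 0.1772, 0.1267]
orientation: [0.044, 0.999, -0.003, -0.0]
contact_force: [0.9, -1.2, 0.3]
gripper_width: 0.0851
```

Emit:
{"op": "drive_tool", "data": {
  "series": [
    [0, 0, 0, 0.11, -0.29, -0.12, 1],
    [0, 0, 0, 0.22, -0.6, -0.12, 1],
    [0, 0, 0, 0.33, -0.885, -0.12, 1],
    [0, 0, 0, 0.33, -0.885, -0.12, 1]
  ]
}}

```text
time: 15.35
position: [0.512, 0.0851, 0.1385]
orientation: [0.048, 0.999, -0.004, -0.001]
contact_force: [1.3, -0.2, -0.2]
gripper_width: 0.0854
```

Emit:
{"op": "drive_tool", "data": {
  "series": [
    [0, 0, 0.018, 0.11, -0.29, -0.12, 1],
    [0, 0, 0.036, 0.22, -0.6, -0.12, 1],
    [0, 0, 0.054, 0.33, -0.885, -0.12, 1],
    [0, 0, 0.072, 0.33, -0.885, -0.12, 1],
    [0, 0, 0.09, 0.33, -0.885, -0.12, 1],
    [0, 0, 0.098, 0.33, -0.885, -0.12, 1],
    [0, 0, 0.098, 0.33, -0.885, -0.12, 1]
  ]
}}

```text
time: 15.93
position: [0.4705, 0.0002, 0.1509]
orientation: [0.349, 0.937, -0.005, 0.0]
contact_force: [-0.7, 0.2, 0.4]
gripper_width: 0.0851
```

Run:
```python
from h import *
import pickle
to(.475,.014,.05,50); c=camera("wrist"); pickle.dump(c,open("w5.pkl","wb")); save("w5.png",c["color"])
```

```text
t 15.93 p [4.705e-01 2.000e-04 1.509e-01] yaw(jaw) 49.1 tilt [-0.0033 -0.0089] w 0.0851
turn [-0.0014  0.0005 -0.0025] shift [0.059 0.143 1.008] rows>= 2.4
```

View pics/w5.png

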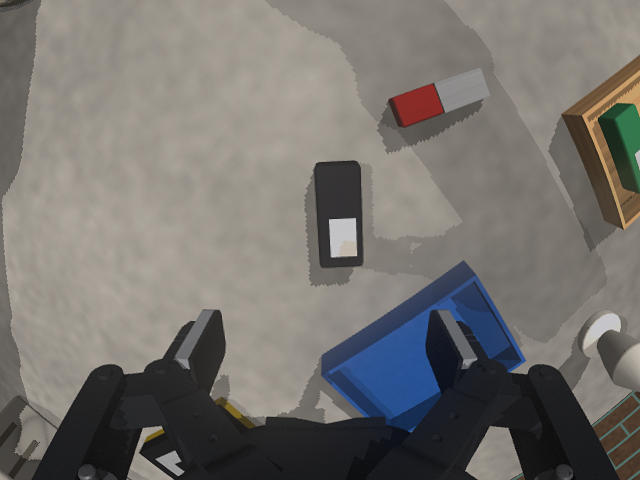

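The black brick's top face has corners (316,166), (359,164), (362,266) and (320,267). The green brick lies inside the crate.

Run:
```python
from h import *
import pickle
c=pickle.load(open("w5.pkl","rb"))
r=np.array([onz(c,*q,.028,True)[:2] for q in((316,167),(359,165),(362,266),(320,267))],np.float32)
print(r, cv2.minAreaRect(r*1000)); m=r.mean(0); e=r[2]+r[3]-r[0]-r[1]; a=np.degrees(np.arctan2(e[1],e[0])); print(m,a)
to(m[0],m[1],.055,a+90)
r=np.array([onz(c,*q,z,True)[:2] for q,z in(((389,100),.022),((403,127),.022),((485,69),.011),((491,94),.011))]); v=r[2]+r[3]-r[0]-r[1]; print("wedge",r.mean(0),np.degrees(np.arctan2(v[1],v[0])))
```

```text
[[ 0.43061364  0.02617724]
 [ 0.44955882  0.05051472]
 [ 0.51125443  0.00273854]
 [ 0.49061006 -0.02244376]] ((470.46929931640625, 13.860870361328125), (32.552452087402344, 78.03121948242188), 52.101505279541016)
[0.47050923 0.01424669] -38.384182
t 15.98 p [4.706e-01 4.000e-04 1.509e-01] yaw(jaw) 49.3 tilt [-0.0032 -0.0089] w 0.085
turn [-0.0014  0.0005 -0.0063] shift [0.094 0.113 0.958] rows>= 2.3
wedge [0.45175899 0.1351316 ] 71.43423782581954
```

Emit:
{"op": "drive_tool", "data": {
  "series": [
    [-0.001, 0, -0.006, 0.094, 0.113, 0.1, 1],
    [-0.001, 0, -0.006, 0.094, 0.113, 0.4, 1],
    [-0.001, 0, -0.006, 0.094, 0.113, 0.7, 1],
    [-0.001, 0, -0.006, 0.094, 0.113, 0.958, 1],
    [-0.001, 0, -0.006, 0.094, 0.113, 0.958, 1],
    [-0.001, 0, -0.006, 0.094, 0.113, 0.958, 1]
  ]
}}

```text
time: 16.48
position: [0.4693, 0.0144, 0.0541]
orientation: [0.329, 0.944, -0.002, -0.001]
contact_force: [0.5, -0.2, 0.2]
gripper_width: 0.0853
```

Run:
```python
from h import *
to(.4705,.0142,.0055,51.6)
```

```text
t 16.48 p [0.4693 0.0144 0.0541] yaw(jaw) 51.6 tilt [-0.0029 -0.0041] w 0.0853
turn [-0.0008  0.0001  0.    ] shift [-0.01   0.009  0.486] rows>= 1.2
```

Emit:
{"op": "drive_tool", "data": {
  "series": [
    [0, 0, 0, -0.01, 0.01, 0.15, 1],
    [0, 0, 0, -0.01, 0.01, 0.3, 1],
    [0, 0, 0, -0.01, 0.01, 0.45, 1],
    [0, 0, 0, -0.01, 0.01, 0.486, 1],
    [0, 0, 0, -0.01, 0.01, 0.486, 1],
    [0, 0, 0, -0.01, 0.01, 0.486, -1],
    [0, 0, 0, -0.01, 0.01, 0.486, -1],
    [0, 0, 0, -0.01, 0.01, 0.486, -1],
    [0, 0, 0, -0.01, 0.01, 0.486, -1],
    [0, 0, 0, -0.01, 0.01, 0.486, -1],
    [0, 0, 0, -0.01, 0.01, 0.486, -1],
    [0, 0, 0, -0.01, 0.01, 0.486, -1],
    [0, 0, 0, -0.01, 0.01, 0.486, -1],
    [0, 0, 0, -0.01, 0.01, 0.486, -1],
    [0, 0, 0, -0.01, 0.01, 0.486, -1]
  ]
}}

```text
time: 17.73
position: [0.4713, 0.0143, 0.0065]
orientation: [0.329, 0.944, -0.002, 0.0]
contact_force: [-0.8, -0.3, 7.3]
gripper_width: 0.033
```

Emit:
{"op": "drive_tool", "data": {
  "series": [
    [0, 0, 0, 0, 0, -0.2, -1],
    [0, 0, 0, 0, 0, -0.5, -1],
    [0, 0, 0, 0, 0, -0.8, -1],
    [0, 0, -0.018, 0, 0, -1, -1],
    [0, 0, -0.036, 0, 0, -1, -1],
    [0, 0, -0.054, 0, 0, -1, -1],
    [0, 0, -0.072, 0, 0, -1, -1],
    [0, 0, -0.094, 0, 0, -1, -1],
    [0, 0, -0.094, 0, 0, -1, -1],
    [0, 0, -0.094, 0, 0, -1, -1]
  ]
}}

```text
time: 18.57
position: [0.4712, 0.0147, 0.1064]
orientation: [0.041, 0.999, -0.002, -0.001]
contact_force: [-0.7, -0.3, -2.7]
gripper_width: 0.0326
```

Run:
```python
from h import *
to(.5975,.332,.11,85.5)
```

```text
t 18.57 p [0.4712 0.0147 0.1064] yaw(jaw) 85.3 tilt [-0.0017 -0.0041] w 0.0326
turn [-0.0007 -0.0002 -0.0006] shift [-0.998  3.266 -0.052] rows>= 8.2
```

Emit:
{"op": "drive_tool", "data": {
  "series": [
    [0, 0, 0, -0.08, 0.25, 0, -1],
    [0, 0, 0, -0.17, 0.55, 0, -1],
    [0, 0, 0, -0.25, 0.82, 0, -1],
    [0, 0, 0, -0.25, 0.82, 0, -1]
  ]
}}

```text
time: 18.9
position: [0.5038, 0.1009, 0.1062]
orientation: [0.04, 0.999, -0.0, -0.0]
contact_force: [-0.6, -0.0, -0.3]
gripper_width: 0.0325
```

Emit:
{"op": "drive_tool", "data": {
  "series": [
    [0, 0, 0, -0.08, 0.28, 0, -1],
    [0, 0, 0, -0.17, 0.57, 0, -1],
    [0, 0, 0, -0.25, 0.82, 0, -1],
    [0, 0, 0, -0.25, 0.82, 0, -1]
  ]
}}

```text
time: 19.23
position: [0.5354, 0.1872, 0.1061]
orientation: [0.039, 0.999, 0.002, -0.0]
contact_force: [0.2, 1.1, -1.2]
gripper_width: 0.0329
```

Emit:
{"op": "drive_tool", "data": {
  "series": [
    [0, 0, 0, -0.08, 0.28, 0, -1],
    [0, 0, 0, -0.17, 0.57, 0, -1],
    [0, 0, 0, -0.25, 0.82, 0, -1],
    [0, 0, 0, -0.25, 0.82, 0, -1]
  ]
}}

```text
time: 19.57
position: [0.5662, 0.2733, 0.106]
orientation: [0.038, 0.999, 0.003, -0.0]
contact_force: [-1.5, 0.8, -1.8]
gripper_width: 0.033
```

Emit:
{"op": "drive_tool", "data": {
  "series": [
    [0, 0, 0, -0.06, 0.2, 0, -1],
    [0, 0, 0, -0.12, 0.4, 0, -1],
    [0, 0, 0, -0.18, 0.6, 0, -1],
    [0, 0, 0, -0.18, 0.6, 0, -1],
    [0, 0, 0, -0.18, 0.6, 0, -1]
  ]
}}

```text
time: 19.98
position: [0.5879, 0.3328, 0.1056]
orientation: [0.038, 0.999, 0.003, -0.001]
contact_force: [-0.4, -0.5, -2.0]
gripper_width: 0.0328
```

Run:
```python
from h import *
to(.5975,.334,.06,85.5)
```

```text
t 19.98 p [0.5879 0.3328 0.1056] yaw(jaw) 85.7 tilt [-0.0018  0.0066] w 0.0328
turn [ 0.001  -0.0004  0.0004] shift [-0.095  0.017  0.456] rows>= 1.1
```

Emit:
{"op": "drive_tool", "data": {
  "series": [
    [0.001, 0, 0, -0.095, 0.017, 0, -1],
    [0.001, 0, 0, -0.095, 0.017, 0.15, -1],
    [0.001, 0, 0, -0.095, 0.017, 0.35, -1],
    [0.001, 0, 0, -0.095, 0.017, 0.456, -1],
    [0.001, 0, 0, -0.095, 0.017, 0.456, -1],
    [0.001, 0, 0, -0.095, 0.017, 0.456, -1]
  ]
}}

```text
time: 20.48
position: [0.5971, 0.3328, 0.0595]
orientation: [0.039, 0.999, -0.001, -0.002]
contact_force: [0.3, -0.4, -1.0]
gripper_width: 0.033
```

Run:
```python
from h import *
to(.5975,.334,.0115,85.5)
```

```text
t 20.48 p [0.5971 0.3328 0.0595] yaw(jaw) 85.6 tilt [-0.0038 -0.001 ] w 0.033
turn [-0.0002 -0.0006  0.0002] shift [-0.005  0.013  0.48 ] rows>= 1.2
```

Emit:
{"op": "drive_tool", "data": {
  "series": [
    [0, 0, 0, -0.005, 0.013, 0.1, -1],
    [0, 0, 0, -0.005, 0.013, 0.22, -1],
    [0, 0, 0, -0.005, 0.013, 0.35, -1],
    [0, 0, 0, -0.005, 0.013, 0.44, -1],
    [0, 0, 0, -0.005, 0.013, 0.48, -1],
    [0, 0, 0, -0.005, 0.013, 0.48, -1],
    [0, 0, 0, -0.005, 0.013, 0.48, 0],
    [0, 0, 0, -0.005, 0.013, 0.48, 0.15],
    [0, 0, 0, -0.005, 0.013, 0.48, 0.15],
    [0, 0, 0, -0.005, 0.013, 0.48, 0.15],
    [0, 0, 0, -0.005, 0.013, 0.48, 0.15]
  ]
}}

```text
time: 21.4
position: [0.5975, 0.3341, 0.0115]
orientation: [0.039, 0.999, -0.001, -0.002]
contact_force: [-0.3, 0.3, 0.6]
gripper_width: 0.0491
```

Emit:
{"op": "drive_tool", "data": {
  "series": [
    [0, 0, 0, 0, 0, -0.2, 0.15],
    [0, 0, 0, 0, 0, -0.5, 0.15],
    [0, 0, 0, 0, 0, -0.85, 0.5],
    [0, 0, 0, 0, 0, -1, 1],
    [0, 0, 0, 0, 0, -1, 1]
  ]
}}

```text
time: 21.82
position: [0.6004, 0.3358, 0.1173]
orientation: [0.039, 0.999, 0.002, 0.002]
contact_force: [0.2, -0.4, 0.2]
gripper_width: 0.0826
```

Run:
```python
from h import *
to(.452,.135,.14,162.4)
```

```text
t 21.82 p [0.6004 0.3358 0.1173] yaw(jaw) 85.6 tilt [0.0039 0.0037] w 0.0826
turn [ 1.000e-04  9.000e-04 -2.135e-01] shift [ 1.323 -2.116 -0.24 ] rows>= 10.7
```

Emit:
{"op": "drive_tool", "data": {
  "series": [
    [0, 0, 0, 0.15, -0.24, -0.1, 1],
    [0, 0, 0, 0.3, -0.48, -0.1, 1],
    [0, 0, 0, 0.44, -0.705, -0.1, 1],
    [0, 0, 0, 0.44, -0.705, -0.1, 1]
  ]
}}

```text
time: 22.15
position: [0.549, 0.2638, 0.1258]
orientation: [0.04, 0.999, -0.0, 0.001]
contact_force: [1.1, -0.8, 0.9]
gripper_width: 0.0857
```

Emit:
{"op": "drive_tool", "data": {
  "series": [
    [0, 0, 0, 0.15, -0.24, -0.1, 1],
    [0, 0, 0, 0.3, -0.48, -0.1, 1],
    [0, 0, 0, 0.44, -0.705, -0.1, 1],
    [0, 0, 0, 0.44, -0.705, -0.1, 1]
  ]
}}

```text
time: 22.48
position: [0.4974, 0.1924, 0.1349]
orientation: [0.042, 0.999, -0.002, -0.0]
contact_force: [0.5, 0.5, 0.0]
gripper_width: 0.0854
```

Emit:
{"op": "drive_tool", "data": {
  "series": [
    [0, 0, -0.018, 0.15, -0.24, -0.04, 1],
    [0, 0, -0.036, 0.3, -0.48, -0.04, 1],
    [0, 0, -0.054, 0.44, -0.68, -0.04, 1],
    [0, 0, -0.072, 0.44, -0.68, -0.04, 1],
    [0, 0, -0.09, 0.44, -0.68, -0.04, 1],
    [0, 0, -0.108, 0.44, -0.68, -0.04, 1],
    [0, 0, -0.126, 0.44, -0.68, -0.04, 1],
    [0, 0, -0.144, 0.44, -0.68, -0.04, 1],
    [0, 0, -0.162, 0.44, -0.68, -0.04, 1],
    [0, 0, -0.18, 0.44, -0.68, -0.04, 1],
    [0, 0, -0.198, 0.44, -0.68, -0.04, 1],
    [0, 0, -0.213, 0.44, -0.68, -0.04, 1],
    [0, 0, -0.213, 0.44, -0.68, -0.04, 1],
    [0, 0, -0.213, 0.44, -0.68, -0.04, 1]
  ]
}}

```text
time: 23.65
position: [0.4478, 0.1286, 0.1389]
orientation: [-0.585, 0.811, -0.001, -0.002]
contact_force: [0.0, 0.4, -0.2]
gripper_width: 0.0853
```

Run:
```python
from h import *
import pickle
to(.452,.135,.05,162.4); c=camera("wrist"); pickle.dump(c,open("w6.pkl","wb")); save("w6.png",c["color"])
```

```text
t 23.65 p [0.4478 0.1286 0.1389] yaw(jaw) 161.7 tilt [-0.0012 -0.0036] w 0.0853
turn [-0.     -0.0006 -0.0021] shift [-0.077 -0.02   0.888] rows>= 2.1
```

View pics/w6.png

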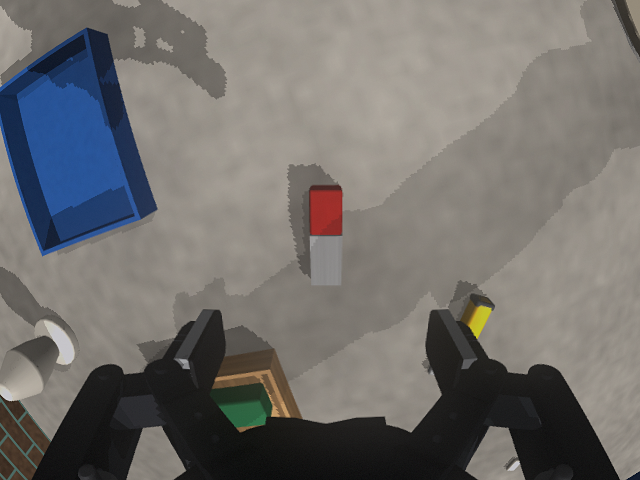

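The wedge is aligned: its head end is at (326,187), the red/steel line at y = 236 and the steel end at (326,285).

Run:
```python
from h import *
import pickle
c=pickle.load(open("w6.pkl","rb"))
h=[onz(c,u,188,.022,True)[:2] for u in(310.5,342)]; t=[onz(c,u,285,.011,True)[:2] for u in(311,342)]
h=np.mean(h,0);t=np.mean(t,0);v=t-h; a=np.degrees(np.arctan2(v[1],v[0])); m=h+v*.48; print(h,t,np.linalg.norm(v),a,m)
to(m[0],m[1],.05,a+90)
```

```text
[0.43776641 0.09607555] [0.46284342 0.17259628] 0.08052501888354957 71.85523915553165 [0.44980338 0.1328055 ]
t 23.7 p [0.4478 0.1286 0.1389] yaw(jaw) 161.6 tilt [-0.0011 -0.0036] w 0.0854
turn [-0.     -0.0006 -0.0006] shift [-0.05  -0.005  0.889] rows>= 2.1
```

Emit:
{"op": "drive_tool", "data": {
  "series": [
    [0, 0, 0, -0.05, 0, 0.3, 1],
    [0, 0, 0, -0.05, 0, 0.6, 1],
    [0, 0, 0, -0.05, 0, 0.889, 1],
    [0, 0, 0, -0.05, 0, 0.889, 1],
    [0, 0, 0, -0.05, 0, 0.889, 1]
  ]
}}

```text
time: 24.12
position: [0.4481, 0.1328, 0.0492]
orientation: [-0.585, 0.811, -0.0, -0.003]
contact_force: [-0.5, 0.9, 0.5]
gripper_width: 0.0853
```

Run:
```python
from h import *
to(.4498,.1328,.005,161.85)
```

```text
t 24.12 p [0.4481 0.1328 0.0492] yaw(jaw) 161.5 tilt [-0.0047 -0.0043] w 0.0853
turn [ 0.0005 -0.0009 -0.0009] shift [-0.008 -0.017  0.442] rows>= 1.1
```

Emit:
{"op": "drive_tool", "data": {
  "series": [
    [0, 0, -0.001, -0.008, -0.017, 0.15, 1],
    [0, 0, -0.001, -0.008, -0.017, 0.3, 1],
    [0, 0, -0.001, -0.008, -0.017, 0.42, 1],
    [0, 0, -0.001, -0.008, -0.017, 0.442, 1],
    [0, 0, -0.001, -0.008, -0.017, 0.442, 1],
    [0, 0, -0.001, -0.008, -0.017, 0.442, -1],
    [0, 0, -0.001, -0.008, -0.017, 0.442, -1],
    [0, 0, -0.001, -0.008, -0.017, 0.442, -1],
    [0, 0, -0.001, -0.008, -0.017, 0.442, -1],
    [0, 0, -0.001, -0.008, -0.017, 0.442, -1],
    [0, 0, -0.001, -0.008, -0.017, 0.442, -1],
    [0, 0, -0.001, -0.008, -0.017, 0.442, -1],
    [0, 0, -0.001, -0.008, -0.017, 0.442, -1],
    [0, 0, -0.001, -0.008, -0.017, 0.442, -1],
    [0, 0, -0.001, -0.008, -0.017, 0.442, -1],
    [0, 0, -0.001, -0.008, -0.017, 0.442, -1]
  ]
}}

```text
time: 25.45
position: [0.4503, 0.133, 0.0057]
orientation: [-0.587, 0.81, -0.001, -0.003]
contact_force: [-1.6, -0.6, 5.4]
gripper_width: 0.0223
```

Emit:
{"op": "drive_tool", "data": {
  "series": [
    [0, 0, 0, 0, 0, -0.2, -1],
    [0, 0, 0, 0, 0, -0.5, -1],
    [0, 0, 0, 0, 0, -0.8, -1],
    [0, 0, 0.018, 0, 0, -1, -1],
    [0, 0, 0.036, 0, 0, -1, -1],
    [0, 0, 0.054, 0, 0, -1, -1],
    [0, 0, 0.072, 0, 0, -1, -1],
    [0, 0, 0.09, 0, 0, -1, -1],
    [0, 0, 0.108, 0, 0, -1, -1],
    [0, 0, 0.126, 0, 0, -1, -1],
    [0, 0, 0.144, 0, 0, -1, -1],
    [0, 0, 0.162, 0, 0, -1, -1],
    [0, 0, 0.18, 0, 0, -1, -1],
    [0, 0, 0.198, 0, 0, -1, -1],
    [0, 0, 0.208, 0, 0, -1, -1],
    [0, 0, 0.208, 0, 0, -1, -1]
  ]
}}

```text
time: 26.78
position: [0.4502, 0.1333, 0.1053]
orientation: [0.028, 1.0, -0.002, -0.002]
contact_force: [-0.0, -1.0, -1.8]
gripper_width: 0.0228
```

Run:
```python
from h import *
import pickle
c=pickle.load(open("w5.pkl","rb")); r=np.array([onz(c,*q,.032,True)[:2] for q in((465,262),(526,360),(322,353))]); print(r)
c=pickle.load(open("w6.pkl","rb")); r=np.array([onz(c,*q,.032,True)[:2] for q in((88,29),(157,209),(44,254))]); print(r, (r[0]+r[2])/2)
to(.632,-.046,.1,87)
```

```text
[[ 0.56194011  0.06802139]
 [ 0.69661546  0.06358296]
 [ 0.55092755 -0.07298283]]
[[ 0.56755156 -0.08778555]
 [ 0.5602853   0.06726894]
 [ 0.69323364  0.06233845]] [ 0.6303926  -0.01272355]
t 26.78 p [0.4502 0.1333 0.1053] yaw(jaw) 86.8 tilt [-0.0047 -0.0044] w 0.0228
turn [-0.0007 -0.0007 -0.0004] shift [-1.914 -1.69   0.052] rows>= 6.1
```

Emit:
{"op": "drive_tool", "data": {
  "series": [
    [0, 0, 0, -0.3, -0.27, 0, -1],
    [0, 0, 0, -0.6, -0.54, 0, -1],
    [0, 0, 0, -0.94, -0.84, 0, -1],
    [0, 0, 0, -0.94, -0.84, 0, -1],
    [0, 0, 0, -0.94, -0.84, 0, -1]
  ]
}}

```text
time: 27.2
position: [0.5407, 0.0406, 0.1046]
orientation: [0.029, 1.0, -0.003, -0.003]
contact_force: [-0.2, 0.8, -2.4]
gripper_width: 0.0223
```

Emit:
{"op": "drive_tool", "data": {
  "series": [
    [0, 0, 0, -0.3, -0.27, 0, -1],
    [0, 0, 0, -0.6, -0.54, 0, -1],
    [0, 0, 0, -0.94, -0.84, 0, -1],
    [0, 0, 0, -0.94, -0.84, 0, -1],
    [0, 0, 0, -0.94, -0.84, 0, -1]
  ]
}}

```text
time: 27.62
position: [0.6302, -0.0517, 0.1035]
orientation: [0.03, 1.0, -0.003, -0.003]
contact_force: [-0.5, -0.8, -2.7]
gripper_width: 0.0223
```

Run:
```python
from h import *
to(.629,-.0455,.06,87)
```

```text
t 27.62 p [ 0.6302 -0.0517  0.1035] yaw(jaw) 86.6 tilt [-0.0064 -0.0065] w 0.0223
turn [-0.0011 -0.001  -0.0013] shift [0.014 0.064 0.434] rows>= 1.1
```

Emit:
{"op": "drive_tool", "data": {
  "series": [
    [-0.001, -0.001, -0.001, 0.014, 0.064, 0.1, -1],
    [-0.001, -0.001, -0.001, 0.014, 0.064, 0.25, -1],
    [-0.001, -0.001, -0.001, 0.014, 0.064, 0.4, -1],
    [-0.001, -0.001, -0.001, 0.014, 0.064, 0.434, -1],
    [-0.001, -0.001, -0.001, 0.014, 0.064, 0.434, -1],
    [-0.001, -0.001, -0.001, 0.014, 0.064, 0.434, -1]
  ]
}}

```text
time: 28.12
position: [0.6288, -0.0445, 0.0605]
orientation: [0.026, 1.0, -0.0, 0.0]
contact_force: [-1.0, -0.4, -0.7]
gripper_width: 0.0226
```

Run:
```python
from h import *
to(.629,-.0455,.0105,87)
```

```text
t 28.12 p [ 0.6288 -0.0445  0.0605] yaw(jaw) 87.0 tilt [ 0.0001 -0.0001] w 0.0226
turn [-0.  0.  0.] shift [-0.003 -0.01   0.5  ] rows>= 1.2
```

Emit:
{"op": "drive_tool", "data": {
  "series": [
    [0, 0, 0, -0.003, -0.01, 0.1, -1],
    [0, 0, 0, -0.003, -0.01, 0.22, -1],
    [0, 0, 0, -0.003, -0.01, 0.35, -1],
    [0, 0, 0, -0.003, -0.01, 0.46, -1],
    [0, 0, 0, -0.003, -0.01, 0.5, -1],
    [0, 0, 0, -0.003, -0.01, 0.5, -1],
    [0, 0, 0, -0.003, -0.01, 0.5, -0.2],
    [0, 0, 0, -0.003, -0.01, 0.5, 0],
    [0, 0, 0, -0.003, -0.01, 0.5, 0],
    [0, 0, 0, -0.003, -0.01, 0.5, 0],
    [0, 0, 0, -0.003, -0.01, 0.5, 0]
  ]
}}

```text
time: 29.03
position: [0.6291, -0.0455, 0.0104]
orientation: [0.026, 1.0, -0.0, 0.0]
contact_force: [-0.2, -0.3, -0.8]
gripper_width: 0.0428
```

Emit:
{"op": "drive_tool", "data": {
  "series": [
    [0, 0, 0, 0, 0, -0.2, 0],
    [0, 0, 0, 0, 0, -0.5, 0],
    [0, 0, 0, 0, 0, -0.85, 0.5],
    [0, 0, 0, 0, 0, -1, 1],
    [0, 0, 0, 0, 0, -1, 1]
  ]
}}

```text
time: 29.45
position: [0.632, -0.0456, 0.1157]
orientation: [0.026, 1.0, -0.0, 0.004]
contact_force: [0.7, 0.4, 0.1]
gripper_width: 0.0772
```

Run:
```python
from h import *
import pickle
D=pickle.load(open("d0.pkl","rb")); 
print("scene cap/blade",onz(D["scene"],465,209,.018),onz(D["scene"],499,233,.006)); print("side",onz(D["side"],174,238,.018),onz(D["side"],189,215,.006))
c=pickle.load(open("w6.pkl","rb")); _,s,cn=blob(c["color"],"yellow",(455,290,500,345)); print(s,cv2.minAreaRect(np.array([onz(c,*q[0],.018,True)[:2]*1000 for q in cn],np.float32)), onz(c,482,299,.018,True))
to(.38,.27,.15,90)
```

```text
scene cap/blade [0.34501248 0.23413706 0.018     ] [0.38421116 0.31099241 0.006     ]
side [0.33645404 0.22151463 0.018     ] [0.38813411 0.29413066 0.006     ]
[465 306  27  33 469] ((350.2917175292969, 246.29086303710938), (31.619428634643555, 19.937475204467773), 55.602012634277344) [0.34107191 0.22615051 0.018     ]
t 29.45 p [ 0.632  -0.0456  0.1157] yaw(jaw) 87.0 tilt [ 0.0086 -0.0004] w 0.0772
turn [-0.      0.0014 -0.0083] shift [ 2.679  3.02  -0.366] rows>= 9.7
```

Emit:
{"op": "drive_tool", "data": {
  "series": [
    [0, 0, 0, 0.3, 0.3, -0.12, 1],
    [0, 0, 0, 0.6, 0.62, -0.12, 1],
    [0, 0, 0, 0.93, 0.96, -0.12, 1],
    [0, 0, 0, 0.93, 0.96, -0.12, 1],
    [0, 0, 0, 0.93, 0.96, -0.12, 1]
  ]
}}

```text
time: 29.87
position: [0.5416, 0.0594, 0.1266]
orientation: [0.023, 1.0, 0.001, 0.004]
contact_force: [1.3, -0.4, -0.2]
gripper_width: 0.0855
```

Emit:
{"op": "drive_tool", "data": {
  "series": [
    [0, 0, 0, 0.3, 0.3, -0.12, 1],
    [0, 0, 0, 0.6, 0.62, -0.12, 1],
    [0, 0, 0, 0.93, 0.96, -0.12, 1],
    [0, 0, 0, 0.93, 0.96, -0.12, 1],
    [0, 0, 0, 0.93, 0.96, -0.12, 1]
  ]
}}

```text
time: 30.28
position: [0.4505, 0.163, 0.1378]
orientation: [0.02, 1.0, 0.001, 0.003]
contact_force: [0.0, -0.8, -0.4]
gripper_width: 0.0856
```

Emit:
{"op": "drive_tool", "data": {
  "series": [
    [0, 0, -0.018, 0.3, 0.3, -0.05, 1],
    [0, 0, -0.036, 0.6, 0.62, -0.05, 1],
    [0, 0, -0.054, 0.88, 0.94, -0.05, 1],
    [0, 0, -0.072, 0.88, 0.94, -0.05, 1],
    [0, 0, -0.09, 0.88, 0.94, -0.05, 1],
    [0, 0, -0.108, 0.88, 0.94, -0.05, 1],
    [0, 0, -0.126, 0.88, 0.94, -0.05, 1],
    [0, 0, -0.144, 0.88, 0.94, -0.05, 1],
    [0, 0, -0.17, 0.88, 0.94, -0.05, 1],
    [0, 0, -0.17, 0.88, 0.94, -0.05, 1],
    [0, 0, -0.17, 0.88, 0.94, -0.05, 1]
  ]
}}

```text
time: 31.2
position: [0.3674, 0.2595, 0.1421]
orientation: [-0.492, 0.871, -0.001, 0.003]
contact_force: [0.8, 0.1, -0.9]
gripper_width: 0.0857
```

Run:
```python
from h import *
import pickle
to(.363,.262,.05,148); c=camera("wrist"); pickle.dump(c,open("w7.pkl","wb")); save("w7.png",c["color"])
```

```text
t 31.2 p [0.3674 0.2595 0.1421] yaw(jaw) 148.9 tilt [0.0062 0.0016] w 0.0857
turn [-0.0007  0.0007  0.0026] shift [0.005 0.055 0.921] rows>= 2.2
```

View pics/w7.png

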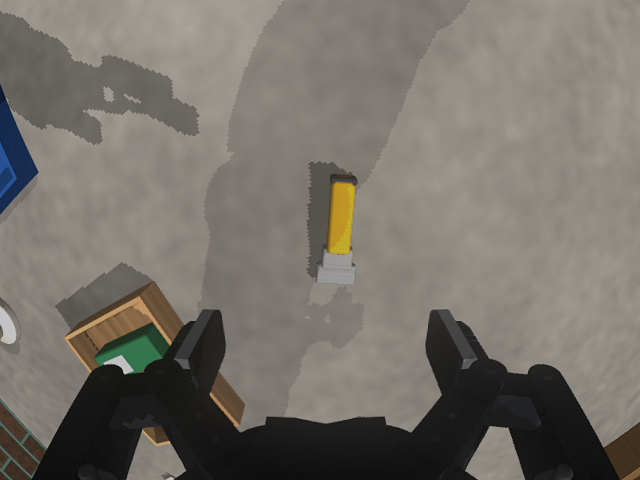

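The chisel's cap end is at (343,178), the yellow end at (340,254) and the blade edge at (336,280). It is nearly aligned with the jaws.

Run:
```python
from h import *
import pickle
c=pickle.load(open("w7.pkl","rb"))
h=onz(c,343.5,178,.018,True)[:2]; t=onz(c,340,254,.018,True)[:2]; b=onz(c,336.5,282,.006,True)[:2]; v=t-h; a=np.degrees(np.arctan2(v[1],v[0])); print(h,t,b,np.linalg.norm(v),np.linalg.norm(b-h),a)
m=t-v/np.linalg.norm(v)*.018; print(m); to(m[0],m[1],.05,a+90)
```

```text
[0.33749408 0.23206711] [0.36942212 0.28136232] [0.38634385 0.30542328] 0.05873173709289966 0.08813301100863512 57.06925514929409
[0.35963687 0.26625441]
t 31.25 p [0.3672 0.2596 0.1421] yaw(jaw) 148.8 tilt [0.0061 0.0016] w 0.0851
turn [-0.0007  0.0007  0.0047] shift [-0.014  0.104  0.921] rows>= 2.2
```

Emit:
{"op": "drive_tool", "data": {
  "series": [
    [-0.001, 0.001, 0.005, -0.014, 0.104, 0.3, 1],
    [-0.001, 0.001, 0.005, -0.014, 0.104, 0.6, 1],
    [-0.001, 0.001, 0.005, -0.014, 0.104, 0.9, 1],
    [-0.001, 0.001, 0.005, -0.014, 0.104, 0.921, 1],
    [-0.001, 0.001, 0.005, -0.014, 0.104, 0.921, 1],
    [-0.001, 0.001, 0.005, -0.014, 0.104, 0.921, 1]
  ]
}}

```text
time: 31.75
position: [0.3604, 0.2666, 0.051]
orientation: [-0.476, 0.879, 0.001, -0.001]
contact_force: [0.5, 0.5, 0.3]
gripper_width: 0.0857
```

Run:
```python
from h import *
to(.3596,.2663,.005,147.1)
```

```text
t 31.75 p [0.3604 0.2666 0.051 ] yaw(jaw) 146.9 tilt [-0.0021  0.0002] w 0.0857
turn [ 0.0003 -0.0002 -0.0006] shift [0.006 0.004 0.46 ] rows>= 1.1
```

Emit:
{"op": "drive_tool", "data": {
  "series": [
    [0, 0, 0, 0.006, 0.004, 0.15, 1],
    [0, 0, 0, 0.006, 0.004, 0.3, 1],
    [0, 0, 0, 0.006, 0.004, 0.43, 1],
    [0, 0, 0, 0.006, 0.004, 0.46, 1],
    [0, 0, 0, 0.006, 0.004, 0.46, 1],
    [0, 0, 0, 0.006, 0.004, 0.46, -1],
    [0, 0, 0, 0.006, 0.004, 0.46, -1],
    [0, 0, 0, 0.006, 0.004, 0.46, -1],
    [0, 0, 0, 0.006, 0.004, 0.46, -1],
    [0, 0, 0, 0.006, 0.004, 0.46, -1],
    [0, 0, 0, 0.006, 0.004, 0.46, -1],
    [0, 0, 0, 0.006, 0.004, 0.46, -1],
    [0, 0, 0, 0.006, 0.004, 0.46, -1],
    [0, 0, 0, 0.006, 0.004, 0.46, -1],
    [0, 0, 0, 0.006, 0.004, 0.46, -1],
    [0, 0, 0, 0.006, 0.004, 0.46, -1]
  ]
}}

```text
time: 33.08
position: [0.36, 0.2665, 0.0056]
orientation: [-0.476, 0.879, 0.0, -0.0]
contact_force: [-1.0, -0.8, 5.4]
gripper_width: 0.0167
```

Emit:
{"op": "drive_tool", "data": {
  "series": [
    [0, 0, 0, 0, 0, -0.2, -1],
    [0, 0, 0, 0, 0, -0.5, -1],
    [0, 0, 0, 0, 0, -0.8, -1],
    [0, 0, 0.018, 0, 0, -1, -1],
    [0, 0, 0.036, 0, 0, -1, -1],
    [0, 0, 0.054, 0, 0, -1, -1],
    [0, 0, 0.072, 0, 0, -1, -1],
    [0, 0, 0.09, 0, 0, -1, -1],
    [0, 0, 0.108, 0, 0, -1, -1],
    [0, 0, 0.126, 0, 0, -1, -1],
    [0, 0, 0.144, 0, 0, -1, -1],
    [0, 0, 0.167, 0, 0, -1, -1],
    [0, 0, 0.167, 0, 0, -1, -1],
    [0, 0, 0.167, 0, 0, -1, -1]
  ]
}}

```text
time: 34.25
position: [0.3598, 0.2663, 0.1054]
orientation: [0.027, 1.0, -0.0, -0.001]
contact_force: [0.6, 0.2, -1.7]
gripper_width: 0.0162
```

Run:
```python
from h import *
to(.631,.0195,.1,87)
```

```text
t 34.25 p [0.3598 0.2663 0.1054] yaw(jaw) 86.9 tilt [-0.0019  0.    ] w 0.0162
turn [-0.     -0.0003 -0.0003] shift [-2.842 -2.317  0.048] rows>= 8.8
```

Emit:
{"op": "drive_tool", "data": {
  "series": [
    [0, 0, 0, -0.3, -0.25, 0, -1],
    [0, 0, 0, -0.62, -0.5, 0, -1],
    [0, 0, 0, -0.94, -0.76, 0, -1],
    [0, 0, 0, -0.94, -0.76, 0, -1],
    [0, 0, 0, -0.94, -0.76, 0, -1]
  ]
}}

```text
time: 34.67
position: [0.4511, 0.1827, 0.1048]
orientation: [0.028, 1.0, -0.0, -0.001]
contact_force: [-0.8, 0.2, -2.2]
gripper_width: 0.0159
```

Emit:
{"op": "drive_tool", "data": {
  "series": [
    [0, 0, 0, -0.3, -0.25, 0, -1],
    [0, 0, 0, -0.62, -0.5, 0, -1],
    [0, 0, 0, -0.94, -0.76, 0, -1],
    [0, 0, 0, -0.94, -0.76, 0, -1],
    [0, 0, 0, -0.94, -0.76, 0, -1]
  ]
}}

```text
time: 35.08
position: [0.5414, 0.0999, 0.1041]
orientation: [0.028, 1.0, -0.0, -0.001]
contact_force: [-0.9, 1.1, -2.3]
gripper_width: 0.0158
```

Emit:
{"op": "drive_tool", "data": {
  "series": [
    [0, 0, 0, -0.3, -0.25, 0, -1],
    [0, 0, 0, -0.62, -0.5, 0, -1],
    [0, 0, 0, -0.94, -0.76, 0, -1],
    [0, 0, 0, -0.94, -0.76, 0, -1],
    [0, 0, 0, -0.94, -0.76, 0, -1]
  ]
}}

```text
time: 35.5
position: [0.6312, 0.0178, 0.1029]
orientation: [0.028, 1.0, -0.0, -0.002]
contact_force: [-0.1, 0.7, -2.0]
gripper_width: 0.0166
```

Run:
```python
from h import *
import pickle
to(.6305,.0195,.06,87); c=camera("wrist"); pickle.dump(c,open("w8.pkl","wb")); save("w8.png",c["color"])
```

```text
t 35.5 p [0.6312 0.0178 0.1029] yaw(jaw) 86.7 tilt [-0.0045 -0.0008] w 0.0166
turn [-0.0002 -0.0007 -0.0007] shift [0.006 0.017 0.429] rows>= 1.0
```

View pics/w8.png

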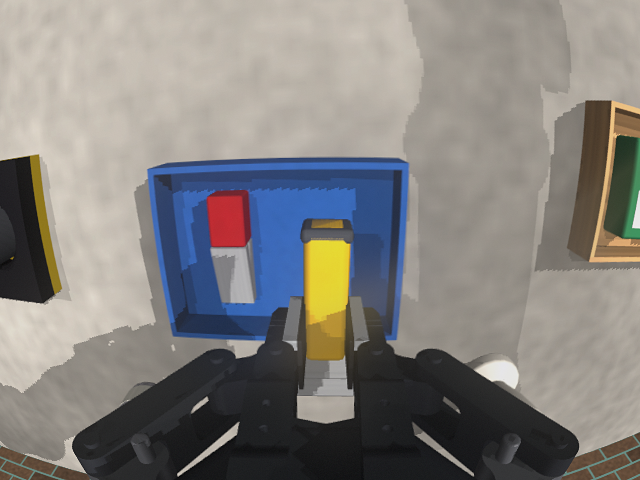

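The wedge lies flat in the tray at (230,245), and the chisel hangs over the right half.

Emit:
{"op": "drive_tool", "data": {
  "series": [
    [0, -0.001, -0.001, 0.006, 0.017, 0.1, -1],
    [0, -0.001, -0.001, 0.006, 0.017, 0.25, -1],
    [0, -0.001, -0.001, 0.006, 0.017, 0.4, -1],
    [0, -0.001, -0.001, 0.006, 0.017, 0.429, -1],
    [0, -0.001, -0.001, 0.006, 0.017, 0.429, -1],
    [0, -0.001, -0.001, 0.006, 0.017, 0.429, -1]
  ]
}}

```text
time: 36.05
position: [0.6293, 0.0235, 0.0609]
orientation: [0.023, 1.0, 0.0, 0.001]
contact_force: [0.2, 0.2, -1.5]
gripper_width: 0.0159
```

Run:
```python
from h import *
to(.6305,.0195,.0105,87)
```

```text
t 36.05 p [0.6293 0.0235 0.0609] yaw(jaw) 87.4 tilt [0.0017 0.0009] w 0.0159
turn [0.0002 0.0003 0.0011] shift [-0.013 -0.04   0.504] rows>= 1.2
```

Emit:
{"op": "drive_tool", "data": {
  "series": [
    [0, 0, 0, -0.013, -0.04, 0.1, -1],
    [0, 0, 0, -0.013, -0.04, 0.22, -1],
    [0, 0, 0, -0.013, -0.04, 0.35, -1],
    [0, 0, 0, -0.013, -0.04, 0.46, -1],
    [0, 0, 0, -0.013, -0.04, 0.504, -1],
    [0, 0, 0, -0.013, -0.04, 0.504, -1],
    [0, 0, 0, -0.013, -0.04, 0.504, -0.3],
    [0, 0, 0, -0.013, -0.04, 0.504, 0],
    [0, 0, 0, -0.013, -0.04, 0.504, 0],
    [0, 0, 0, -0.013, -0.04, 0.504, 0],
    [0, 0, 0, -0.013, -0.04, 0.504, 0]
  ]
}}

```text
time: 36.97
position: [0.6306, 0.0195, 0.0105]
orientation: [0.023, 1.0, 0.0, 0.001]
contact_force: [0.4, 0.3, -0.2]
gripper_width: 0.0425
```

Emit:
{"op": "drive_tool", "data": {
  "series": [
    [0, 0, 0, 0, 0, -0.2, 0],
    [0, 0, 0, 0, 0, -0.5, 0],
    [0, 0, 0, 0, 0, -0.85, 0.5],
    [0, 0, 0, 0, 0, -1, 1],
    [0, 0, 0, 0, 0, -1, 1]
  ]
}}

```text
time: 37.38
position: [0.6334, 0.0197, 0.1159]
orientation: [0.023, 1.0, 0.001, 0.005]
contact_force: [0.7, 0.1, 1.4]
gripper_width: 0.0769
```

Emit:
{"op": "drive_tool", "data": {
  "series": [
    [0, 0, 0, 0.3, 0.2, -0.3, 1],
    [0, 0, 0, 0.6, 0.5, -0.6, 1],
    [0, 0, 0, 0.9, 0.8, -0.8, 1],
    [0, 0, 0, 1, 0.9, -0.9, 1],
    [0, 0, 0, 1, 0.9, -0.9, 1],
    [0, 0, 0, 1, 0.9, -0.9, 1]
  ]
}}

```text
time: 37.88
position: [0.5361, 0.1165, 0.2064]
orientation: [0.021, 1.0, 0.001, 0.007]
contact_force: [0.9, -0.3, -0.2]
gripper_width: 0.0856
```

Run:
```python
from h import *
pose(); a=camera("scene")["color"]; b=camera("side")["color"]; c=camera("wrist")["color"]; save("e_wrist.png",c)
save("e_all.png",np.vstack([np.hstack([cv2.resize(a[130:350,110:540],(400,300)),cv2.resize(b[130:440,200:520],(400,300))]),np.hstack([cv2.resize(c,(400,300)),cv2.resize(a,(400,300))])]))
```

```text
t 37.88 p [0.5361 0.1165 0.2064] yaw(jaw) 87.6 tilt [0.0131 0.0024] w 0.0856
```

View pics/e_all.png

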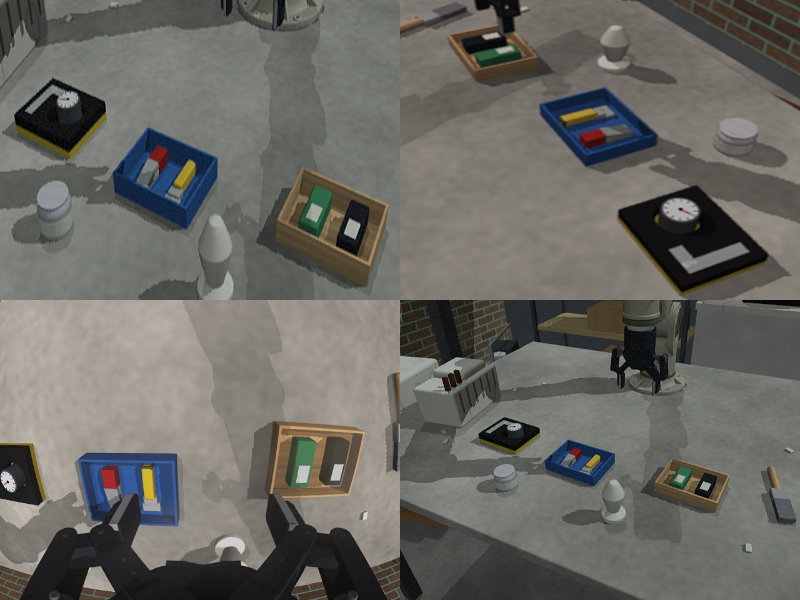

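All views show the gauge seated, both tools flat in the tray, both bricks flat in the crate, the tin and carving standing, and the gripper open and clear.

```bash
python3 -c "
from plant import manip
print(manip.finish_job(), manip.sense()['contact_force'])"
```

```text
the job is handed in; nothing more can be done
the job is handed in; nothing more can be done
```

The bench is cleared and the job is handed in, at about 38 s of the 144 s allowed.

- **Gauge:** I seated it first, before touching anything else. It was lowered with the fingers still holding it until it met the floor of the cutout with a few newtons. After release, the side and scene cameras put its face within about 2.5 mm of the hole's centre at the fully home height, face up.
- **Steel tools:** The wedge and the chisel lie side by side on the floor of the blue tray.
- **Rubbing bricks:** The green and black bricks lie side by side on the floor of the crate.
- **Orientation:** All four pieces lie lengthwise along x, in a row along y. I chose this so the fingers had room to open inside the boxes.

In the last pictures from all three cameras, all four pieces lay flat and apart, off the rims, and the tin and carving stood upright and apparently unmoved. The gripper was open, about 0.2 m up, touching nothing.

No check failed. The measured force at the end of each move stayed under 10 N. The position readings from different views differed by a few millimetres, within the room available. One early attempt to find the gauge in the wrist view was wrong because of a bad colour mask, so I discarded it. The hand-in gave no verdict, and no force reading came back after it.

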